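Unclamp and nest the brass clock bridges

ROBOT

A 6-joint arm with a two-finger parallel gripper is mounted at the origin on the work surface; the furniture and walls round the work are solid. World frame = base frame: x ahead of the robot, y to its left, z up, the work surface at z = 0. Lengths are in mm, angles in rad, forces in N, time in s.
With the tool pointing down it reaches from about 350 to 775 mm from the base axis. Payload 7.3 kg.
Tool frame: the origin (TCP) lies between the finger pads; the fingertips stand 25 mm ahead of it and the grasp point (between the pads) lies 6 mm ahead of it; z points along the fingers, y is the direction in which the jaws open and shut (so a half turn about z gives the same grasp; the last joint's range is limited). The gripper opens to 92 mm and grips with 3 to 60 N. Pads are 19 mm wide; open, the fingers measure 130 mm over their backs; the gripper's body (75 mm by 190 mm) begins 47 mm behind the grasp point.
Start: joints at [1.193, 0.342, 1.524, -0, 1.275, -0.146], TCP at [120.592, 510.982, 224.141] pointing down, gripper open.
Joint ranges: [-2.53, 2.53], [-0.77, 2.02], [0.04, 2.7], [-1, 4.14], [0.28, 2.66], [-3.11, 3.11]. Speed limits (rad/s): [2.57, 2.57, 3.14, 3.14, 3.14, 3.14].

INTERFACE

Orientations are given as [roll, pitch, yaw] about the fixed x, y, z axes, in that order (R = Rz(yaw) Ry(pitch) Rx(roll)).
In Python, from plant import get_obs, capture, calibration, close_job gives the robot as it stands. The module is installed in compiled form; this text tells all that it offers.
- The arm moves only by the shell command python3 -m jog 'ROWS'. ROWS is JSON, one flat list of numbers, 5 for each row, row after row: the closure, from 0 (fully open) to 1 (shut), then the shift along the tool's x, y, z in mm, then the turn about the tool's z in degrees. In form: [fingers, tx, ty, tz, yaw, fingers, tx, ty, tz, yaw, ...]. A call has 1 to 5 rows; each row shifts and turns the pose as measured when the row begins, along the tool's axes as they then stand; what a row does not reach is not made up. A row lasts 1/10 s, in which the tool goes at most 50 mm and 8.59 degrees, less where a joint would pass 70% of its speed; a pose out of reach is approached as far as the arm can. A call is refused whole if a number of a shift passes 50 or a number of a turn 8.59, either way. A call with a gripper value outside its range is refused whole. The fingers move at their own pace and stop on an object; the grip force is fixed at half the most. Time passes only in rows, so rows that do not move let the fingers close. It gives the time, the measured TCP pose, the force and the opening at its end, in the units of the state.
- get_obs(): the state, without advancing time (a new reading comes with each control period).
- capture(name): name is "side" or "top"; returns (picture, depth): 420x560x3 uint8, red, green, blue; 420x560 float32, mm along the optical axis (not along the pixel's ray), 0 where there is no reading.
- calibration(name): a dict with "fovy" (degrees; the focal length in pixels is half the picture's height over the tangent of half this angle, whatever the lens; pixels are square), "cx", "cy" (the principal point, pixels), "R" (3x3) and "t" (3): a world point X has camera coordinates R X + t. Camera axes: x right, y down, z forward; pixel columns grow to the right and rows downward; lengths in mm; the calibration is good to about 2 mm. A picture is of the moment at which its call begins. calibration takes no time and is no camera call.
- close_job(): hands the job in, once; it reports no verdict.
The state is a dict: "time": time; "joint_positions": joint angles; "dq": joint speeds; "tau": joint torques, N m; "tool_pos": TCP position; "tcp_rot": TCP orientation; "contact_force": force on the tool from outside, world axes, zero at the start; "moment": the same for the moment, N m; "grip_width": finger opening in mm.
Only numpy, scipy, OpenCV 4.12 (cv2) and the standard library are available. Lean on these libraries where they do the work, as an engineer would, in place of code of your own. Each camera call takes 0.05 s, during which the arm holds its last target.

TASK

Take the three brass clock bridges and lay each one flat, jewel side up, in the wooden nest made for its length. The longest is still held in the blue drilling fixture: first swing the toggle clamp's arm up by its red ball and right over past upright, so that it stays open, and then lift the bridge out. Leave the dark grey steel bridge and the brown oil bottle where they are.

Things in the scene. Friction and masses are not known exactly. Their poses are not given: they have to be found in the camera images.
- brass_long: Longest brass clock bridge: a flat straight bar 66 mm long (its x), 20 mm wide (its y), 16 mm thick, a dark screw near each end and a red jewel in the middle of its top. Origin: centre of its underside, z up. At the start it lies in the fixture under the closed clamp, across the fixture (its x along the fixture's y), on the plate at 12 mm above the bench.
- brass_medium: Middle-sized brass clock bridge: a flat straight bar 50 mm long (its x), 20 mm wide (its y), 16 mm thick, a dark screw near each end and a red jewel in the middle of its top. Origin: centre of its underside, z up. Lies loose on the bench.
- brass_short: Shortest brass clock bridge: a flat straight bar 34 mm long (its x), 20 mm wide (its y), 16 mm thick, a dark screw near each end and a red jewel in the middle of its top. Origin: centre of its underside, z up. Lies loose on the bench.
- steel_bridge: Dark grey steel clock bridge: a flat straight bar 50 mm long (its x), 20 mm wide (its y), 16 mm thick, a dark screw near each end and a red jewel in the middle of its top. Origin: centre of its underside, z up. Same shape as the middle brass one; not wanted. It stays where it lies on the bench.
- nest_long: The longest of three fixed dark wooden nests with green floor: a recess 78 mm (its x) by 32 mm (its y), floor 4 mm above the bench, rim 8 mm above the bench and 5 mm wide (outer 88 x 42 mm). It belongs to the 66 mm bridge: 6 mm of play on every side. Origin: centre of its underside on the bench.
- nest_medium: The middle-sized of three fixed dark wooden nests with green floor: a recess 62 mm (its x) by 32 mm (its y), floor 4 mm above the bench, rim 8 mm above the bench and 5 mm wide (outer 72 x 42 mm). It belongs to the 50 mm bridge: 6 mm of play on every side. Origin: centre of its underside on the bench.
- nest_short: The shortest of three fixed dark wooden nests with green floor: a recess 46 mm (its x) by 32 mm (its y), floor 4 mm above the bench, rim 8 mm above the bench and 5 mm wide (outer 56 x 42 mm). It belongs to the 34 mm bridge: 6 mm of play on every side. Origin: centre of its underside on the bench.
- clamp_fixture: Fixed blue drilling plate 130x90x12 mm (x -50 to 80) with a toggle clamp. Origin on the bench; x runs from the clamp's ball to its hinge (away from the robot), z up. Long bridge at x -30 between 7 mm high pins at y +-41. Hinge axis along y at x 50, z 48, cheeks to z 58. The arm (12 wide, 10 high) runs over the bridge to a red 20 mm ball 120 mm from the hinge: closed at x -70, y 0, z 48.
- clamp_arm (a joint): Clamp arm angle: 0 closed (level; so at the start), 1.57 upright, 1.95 open at its stop, leaning away from the robot. Ball centre in the fixture's frame: x = 50 - 120 cos(angle), y 0, z = 48 + 120 sin(angle) mm. Turns easily (about 1 N at the ball); below upright it falls shut when let go, from about 10 degrees past upright it falls open and stays.
- oil_bottle: Small brown glass oil bottle with a black dropper cap, 29 mm across and 90 mm high, loose, standing upright on the bench. Origin: centre of its underside. Not to be disturbed.
Not all that is in view belongs to the job. What is shaped like the brass_long but green or turquoise is not meant.

How it is judged (in metres and radians):
On the way:
1. the clamp arm is past upright while the longest brass bridge still lies in the fixture (value of joint clamp_arm above 1.7 rad and distance of brass_long from where it was at the start of the episode below 0.025 m), for 0.2 s.
At the end, for the whole second after the job is handed in: The clamp arm is open past upright (over 1.7 rad), and each of the three brass bridges lies at rest, released, flat and jewel up on the floor of the nest for its own length: centre within 12 mm of the nest's centre, long sides within 0.45 rad of the nest's (value of joint clamp_arm above 1.7 rad and horizontal distance between brass_long and nest_long below 0.012 m and z of brass_long in the frame of nest_long between 0.002 and 0.0065 m and angle between the x axis of brass_long and the x axis of nest_long, either way round below 0.45 rad and angle between each of brass_long, brass_medium, brass_short's own z axis and vertical below 0.1 rad and linear speed of each of brass_long, brass_medium, brass_short below 0.02 m/s and contact force between the fingers and brass_long below 0.1 N and horizontal distance between brass_medium and nest_medium below 0.012 m and z of brass_medium in the frame of nest_medium between 0.002 and 0.0065 m and angle between the x axis of brass_medium and the x axis of nest_medium, either way round below 0.45 rad and contact force between the fingers and brass_medium below 0.1 N and horizontal distance between brass_short and nest_short below 0.012 m and z of brass_short in the frame of nest_short between 0.002 and 0.0065 m and angle between the x axis of brass_short and the x axis of nest_short, either way round below 0.45 rad and contact force between the fingers and brass_short below 0.1 N); the robot touches nothing.
It fails at once if the steel bridge is moved by more than 20 mm (distance of steel_bridge from where it was at the start of the episode above 0.02 m).
It fails at once if the oil bottle is moved by more than 20 mm or tipped (distance of oil_bottle from where it was at the start of the episode above 0.02 m or angle between oil_bottle's own z axis and vertical above 0.3 rad).
It also fails if it takes over 96 s, if anything falls off the work surface, if the arm or the gripper's body presses on something with over 40 N, if the wrist force passes 120 N, or if a joint passes its speed limit or range.

## Working session

There is one attempt and no reset: what is moved stays moved. The work goes in short steps, Python scripts to look and compute and a shell command to move; the robot and the scene stay as the last step left them, time stands still between calls to the robot, and variables do not carry over. Pictures are saved under pics/ and viewed, and the job is handed in when it is done.

```bash
mkdir -p pics; ls
python3 - <<'E'
from plant import get_obs,capture,calibration
import cv2,numpy as np
print(get_obs())
for n in("side","top"):
    p,d=capture(n); cv2.imwrite(f"pics/{n}0.png",p[:,:,::-1]); np.savez(f"{n}0.npz",p=p,d=d); print(n,calibration(n))
E
```

```text
pics
{'time': 0.0, 'joint_positions': array([ 1.19300995e+00,  3.42691911e-01,  1.52505042e+00,  4.55179184e-06,
        1.27539558e+00, -1.45977716e-01]), 'dq': array([-0.00022575, -0.00126167,  0.00108369,  0.00106174, -0.00047281,
        0.00099679]), 'tau': array([-2.93070188e-04, -4.31248283e+01, -2.44217795e+01,  7.16986391e-02,
        5.60808205e-02, -1.54386389e-04]), 'tool_pos': array([120.41925133, 510.56534223, 223.44930565]), 'tcp_rot': array([-3.14006447e+00, -2.29078380e-04,  2.90978249e+00]), 'contact_force': array([-0.35272424, -0.57242236, -0.09312895]), 'moment': array([ 0.00617081, -0.00301385,  0.01035701]), 'grip_width': 91.74408261726248}
side {'fovy': 52.422731458353375, 'cx': 275.0150752167953, 'cy': 215.10630876005982, 'R': array([[ 0.99855975,  0.04773538, -0.02449012],
       [ 0.00211947, -0.49121271, -0.87103707],
       [-0.05360914,  0.86973065, -0.49060642]]), 't': array([-472.78782418,  138.62084595,  782.61899458])}
top {'fovy': 46.01794449109787, 'cx': 289.27020745328366, 'cy': 214.2687529705268, 'R': array([[ 0.07269701, -0.99734761, -0.00358989],
       [-0.97470582, -0.07028301, -0.21215292],
       [ 0.2113379 ,  0.01892197, -0.97722989]]), 't': array([108.29829037, 513.77051493, 942.93311346])}
```

View pics/side0.png

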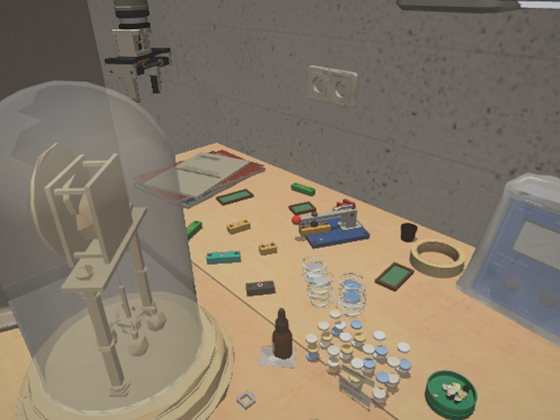

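View pics/top0.png

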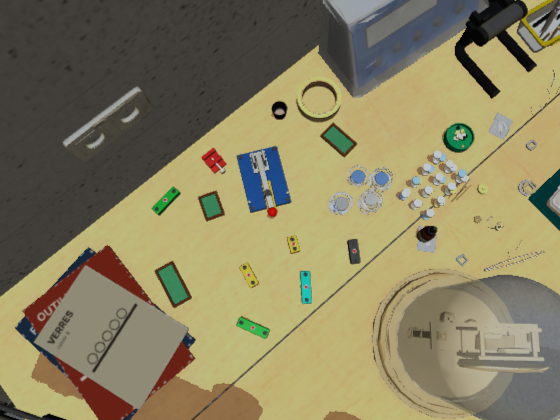

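```bash
cat > h.py <<'E'
import numpy as np,cv2
from plant import get_obs,capture,calibration
def cal(n):
    c=calibration(n); f=210/np.tan(np.radians(c['fovy']/2)); return f,c['cx'],c['cy'],np.array(c['R']),np.array(c['t'])
def atz(n,u,v,z):
    f,cx,cy,R,t=cal(n); d=R.T@np.array([(u-cx)/f,(v-cy)/f,1]); o=-R.T@t
    return o+d*(z-o[2])/d[2]
def cloud(n,d):
    f,cx,cy,R,t=cal(n); v,u=np.mgrid[:420,:560]; P=np.stack([(u-cx)/f*d,(v-cy)/f*d,d],-1)
    return (P-t)@R
def proj(n,X):
    f,cx,cy,R,t=cal(n); c=np.asarray(X)@R.T+t; return c[...,:2]/c[...,2:]*f+[cx,cy]
E
python3 - <<'E'
from h import *
z=np.load('top0.npz');p=z['p'];d=z['d'];P=cloud('top',d)
for nm,(u,v) in dict(bench=(230,240),bench2=(330,230),nl=(173,284),ns=(211,206),nm=(339,139),med=(249,275),sh=(293,244),st=(354,251),ball=(271,212),bottle=(428,234)).items():
    print(nm,P[v,u].round(0),p[v,u])
b=p[100:330,130:470]; 
cv2.imwrite('pics/topz.png',cv2.resize(p[115:325,150:400][:,:,::-1],None,fx=3,fy=2.8,interpolation=cv2.INTER_CUBIC))
# brass/green/steel mask
hsv=cv2.cvtColor(p,cv2.COLOR_RGB2HSV)
print([ (k,hsv[v,u]) for k,(u,v) in dict(med=(246,270),sh=(292,240),st=(354,246),rim=(160,272),plate=(250,165),bench=(230,240)).items()])
E
```

```text
bench [453. 267.  -2.] [192 180 120]
bench2 [489.  58.   0.] [190 182 119]
nl [352. 374.   5.] [ 59 134  90]
ns [521. 314.   6.] [ 58 130  88]
nm [693.  49.   3.] [ 56 126  84]
med [380. 219.  14.] [191  92  91]
sh [451. 134.  17.] [189  48  43]
st [445.   7.  16.] [191  47  40]
ball [506. 182.  57.] [193  24  17]
bottle [ 484. -134.   59.] [5 4 5]
[('med', array([ 28, 183, 191], dtype=uint8)), ('sh', array([32, 65, 74], dtype=uint8)), ('st', array([80, 11, 68], dtype=uint8)), ('rim', array([ 72, 141, 132], dtype=uint8)), ('plate', array([108, 201, 137], dtype=uint8)), ('bench', array([ 25,  96, 192], dtype=uint8))]
```

View pics/topz.png

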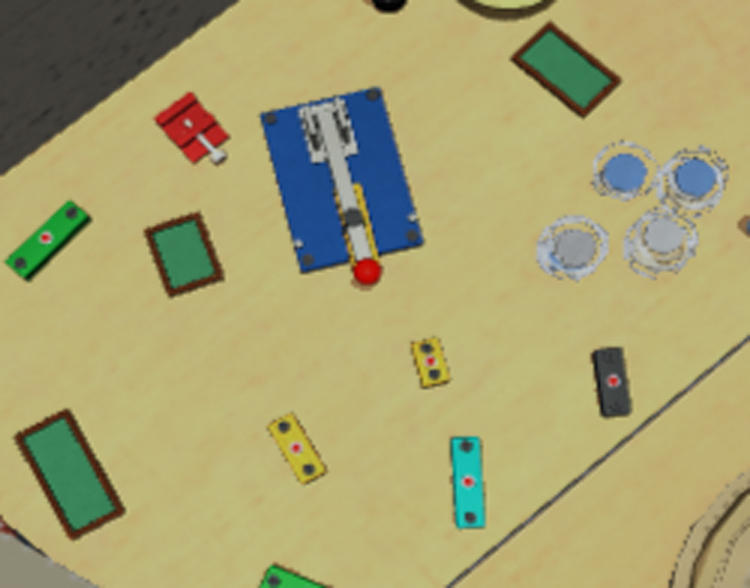

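Run:
```python
from h import *
z=np.load('side0.npz')['p'];t=np.load('top0.npz')['p']
a=cv2.resize(z[190:255,280:380][:,:,::-1],(700,455),interpolation=cv2.INTER_CUBIC)
b=cv2.resize(t[140:220,230:300][:,:,::-1],(490,560),interpolation=cv2.INTER_CUBIC)
cv2.imwrite('pics/fs.png',a);cv2.imwrite('pics/ft.png',b)
```

```text
(no output)
```

View pics/fs.png

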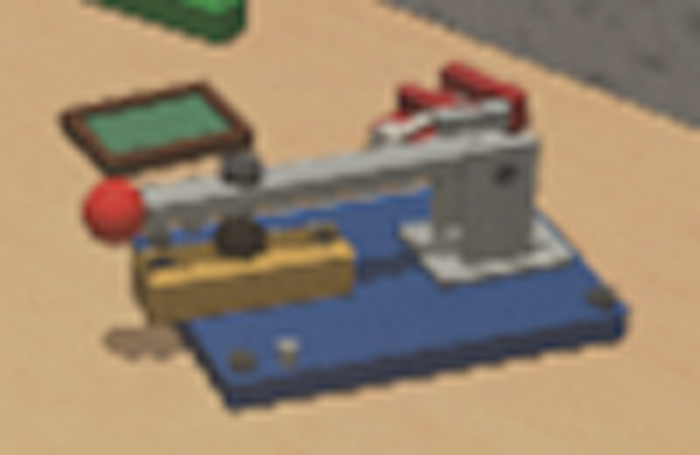

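View pics/ft.png

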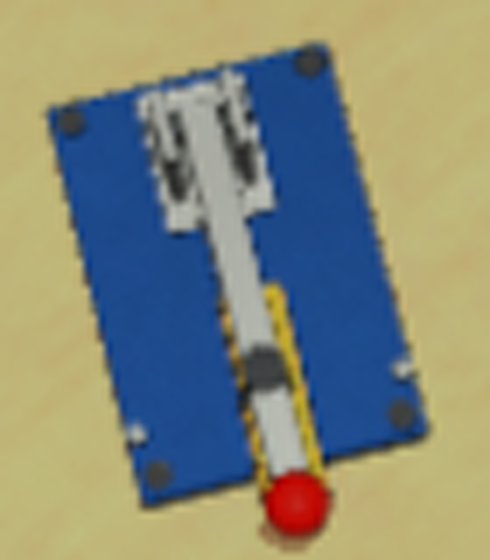

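```bash
cat >> h.py <<'E'
def rects(n,p,mask,z,seed,rad=45):
    m=np.zeros(mask.shape,np.uint8); cv2.circle(m,seed,rad,1,-1); m&=mask.astype(np.uint8)
    m=cv2.morphologyEx(m,cv2.MORPH_CLOSE,np.ones((3,3),np.uint8))
    cs,_=cv2.findContours(cv2.resize(m,None,fx=4,fy=4,interpolation=cv2.INTER_NEAREST),cv2.RETR_EXTERNAL,cv2.CHAIN_APPROX_NONE)
    c=max(cs,key=cv2.contourArea)[:,0]/4-.375
    w=np.array([atz(n,u,v,z)[:2] for u,v in c]).astype(np.float32)
    (x,y),(a,b),t=cv2.minAreaRect(w)
    if a<b:a,b,t=b,a,t+90
    t=(t+90)%180-90
    return [round(float(k),1) for k in (x,y,a,b,t)]
E
python3 - <<'E'
from h import *
p=np.load('top0.npz')['p'];hsv=cv2.cvtColor(p,cv2.COLOR_RGB2HSV).astype(int);H,S,V=hsv[...,0],hsv[...,1],hsv[...,2]
brass=(S>135)&(H<35)&(H>15); 
blk=V<110
yel=brass|((V<110))
red=((H<8)|(H>172))&(S>110)
print('med',rects('top',p,yel|red,16,(249,275),22))
print('short',rects('top',p,yel|red,16,(293,244),16))
print('steel',rects('top',p,blk|red,16,(354,251),22))
for k,s,r in(('nl',(173,284),32),('ns',(211,206),24),('nm',(339,139),25)):
    m=(V<140)|((H>60)&(H<85))
    print(k,rects('top',p,m,8,s,r))
    print(k,'green',rects('top',p,(H>60)&(H<85)&(S>100),4,s,r))
print('plate',rects('top',p,((H>100)&(H<118)&(S>120)),12,(264,180),45))
print('ball',rects('top',p,red&(S>200),48,(272,212),12))
print('long yellow',rects('top',p,brass,28,(268,195),32))
print('bottle',atz('top',428,230,90),proj('top',[484,-134,0]))
for k,uv in dict(l=(229+136/7,140+435/7),r=(229.5+403/7,140+370/7)).items(): print('pin',k,atz('top',*uv,19))
E
```

```text
med [380.7, 219.6, 52.8, 22.3, 33.7]
short [450.7, 133.9, 36.4, 22.5, 18.4]
steel [444.9, 8.4, 52.5, 23.1, 10.3]
nl [351.5, 374.2, 91.7, 45.7, 34.2]
nl green [351.9, 375.9, 79.6, 32.8, 33.3]
ns [522.1, 313.6, 60.0, 45.2, 24.1]
ns green [523.5, 314.8, 47.6, 32.9, 24.1]Traceback (most recent call last):
  File "<stdin>", line 12, in <module>
  File "h.py", line 18, in rects
    w=np.array([atz(n,u,v,z)[:2] for u,v in c]).astype(np.float32)
                ~~~^^^^^^^^^
  File "h.py", line 6, in atz
    f,cx,cy,R,t=cal(n); d=R.T@np.array([(u-cx)/f,(v-cy)/f,1]); o=-R.T@t
                ~~~^^^
  File "h.py", line 4, in cal
    c=calibration(n); f=210/np.tan(np.radians(c['fovy']/2)); return f,c['cx'],c['cy'],np.array(c['R']),np.array(c['t'])
ValueError: time passes only in moves, steps and waits
```

```bash
python3 - <<'E'
import pickle
from plant import calibration,get_obs
try:
    pickle.dump({n:dict(calibration(n)) for n in('side','top')},open('cal.pkl','wb'))
except Exception as e: print(e)
print(get_obs()['time'])
E
sed -i "s/^def cal(n):/import pickle\nCAL=pickle.load(open('cal.pkl','rb'))\ndef cal(n):/; s/c=calibration(n);/c=CAL[n];/" h.py
cat > m.py <<'E'
from h import *
import sys
def run(p):
    hsv=cv2.cvtColor(p,cv2.COLOR_RGB2HSV).astype(int);H,S,V=hsv[...,0],hsv[...,1],hsv[...,2]
    brass=(S>135)&(H<35)&(H>15); yel=brass|(V<110)
    red=((H<8)|(H>172))&(S>110)
    def t(k,*a):
        try: print(k,rects('top',p,*a))
        except Exception as e: print(k,e)
    t('med',yel|red,16,(249,275),22)
    t('short',yel|red,16,(293,244),16)
    t('steel',(V<110)|red,16,(354,251),22)
    for k,s,r in(('nl',(173,284),32),('ns',(211,206),24),('nm',(339,139),25)):
        t(k,(V<140)|((H>60)&(H<85)),8,s,r)
        t(k+'green',(H>60)&(H<85)&(S>100),4,s,r)
    t('plate',((H>100)&(H<118)&(S>120)),12,(264,180),45)
    t('ball',red&(S>200),48,(272,212),12)
    t('long',brass,28,(268,195),32)
if __name__=='__main__': run(np.load('top0.npz')['p'])
E
python3 m.py
python3 - <<'E'
from h import *
for k,uv in dict(l=(229+136/7,140+435/7),r=(229.5+403/7,140+370/7)).items(): print('pin',k,atz('top',*uv,19))
print(proj('top',[484,-134,0]),atz('top',428,230,90), atz('side',282,352,0),atz('side',282,315,90))
E
```

```text
0.1
med [380.7, 219.6, 52.8, 22.3, 33.7]
short [450.7, 133.9, 36.4, 22.5, 18.4]
steel [444.9, 8.4, 52.5, 23.1, 10.3]
nl [351.5, 374.2, 91.7, 45.7, 34.2]
nlgreen [351.9, 375.9, 79.6, 32.8, 33.3]
ns [522.1, 313.6, 60.0, 45.2, 24.1]
nsgreen [523.5, 314.8, 47.6, 32.9, 24.1]
nm [689.3, 51.3, 75.1, 47.0, 51.0]
nmgreen [692.2, 51.1, 63.9, 32.8, 51.2]
plate [580.7, 231.3, 130.0, 39.3, 18.8]
ball [509.4, 180.8, 17.9, 16.2, -85.9]
long [550.2, 185.1, 62.7, 6.5, 17.6]
pin l [532.32308913 233.54703741  19.        ]
pin r [558.30518824 153.87295515  19.        ]
[420.70365268 238.66081927] [ 485.35549176 -125.03961088   90.        ] [ 4.90360093e+02 -1.33791852e+02  5.68434189e-14] [ 492.44541416 -151.79719998   90.        ]
```

Run:
```python
from h import *
for n in('top','side'):
    P=cloud(n,np.load(n+'0.npz')['d']).reshape(-1,3)
    print(n)
    for x in range(780,300,-30):
        r=[]
        for y in range(450,-120,-30):
            m=(abs(P[:,0]-x)<15)&(abs(P[:,1]-y)<15)&(P[:,2]>-50)&(P[:,2]<400)
            r.append('%4d'%np.percentile(P[m,2],98) if m.sum()>2 else '   .')
        print(x,*r)
from m import *
for q in ((268.5,181),(275.3,206)): print(atz('top',*q,28))
```

```text
top
780    .    .    .    .    .    .  345  318    3    3   26    3    3   26   10   10    3    3    3
750    .    .    .    .    .  383  358    2   30   30   26   26   26   27    3    2    3    3    2
720    .    .    .    .  396  393    2    3    4   30    3   24   25    9    6    2    2    3    2
690    .    .    .  395  393    2    3    3    3    3    2    2    9    9    9    7    2    2    2
660    .    .  395  393   13    3    3   12   15   17    3    3    3   10   10    3    3    3    2
630    .  396  390    3   17   16   14   57   59   14    3    3    3    2   26   22   36   39    3
600  395  389    3    3   15   15   12   57   56   15   11    3    2    2   26   28   41   39   20
570  390    3    3    3    3    3    3   14   55   52   17    3    3   32   40   55   54   38   42
540    3   18   18    3   10    9    3   17   58   59   14    4    3   42   42   55   55    3    3
510    3   18   14    4    9    9    3   14   14   57    4    3    3   16   41    3    3    3    3
480    2    3    2    4    6    3    4    3    2    4    4   15    3    3   15   16    3    3    4
450    
[... 1458 characters left out ...]
  39    0    0    0    0
480    0    0    0    0    3    5    0    0    0    0    0   14    0    0   13   15    0    0    1
450    0    0    0    0    0    0    0    0    0    0   15   16    0    0   14   16    0    0    0
420    0    0    0    0    0    0    0    1   10    0    0    4    0    0    0   15    0    1    1
390    0    6    7    7    0    0    0   16   15    0    0   15   15    0    0    0    1    0   42
360   22    5    6    6    3    0    0    0   15    0    0   15   15    0    0    0    0    8   54
330   28   26    7    7    6    0    0    0    0    0    0   13   15    0    0    0    0    .    .
[578.87286363 194.5442027   28.        ]
[525.98837363 176.00204777  28.        ]
```

```bash
cat > plan.py <<'E'
import sys,numpy as np
from plant import get_obs
o=get_obs(); x,y,z,yaw=map(float,sys.argv[1:5])
a=o['tcp_rot'];c=o['tool_pos']; ps=a[2]
dx=np.array([x,y,z])-c
# turn first half: report total in tool frame as it stands now and after n rows w/ turning
dy=(np.degrees(ps)-yaw+180)%360-180
n=max(int(np.ceil(np.linalg.norm(dx)/49)),int(np.ceil(abs(dy)/8.5)),1)
print('t',round(o['time'],2),'pos',c.round(1),'yaw',round(np.degrees(ps)%360,1),'rp',np.degrees(a[:2]).round(2),'w',round(o['grip_width'],1),'F',o['contact_force'].round(1),'rows',n)
p=ps; k=dy/n
for i in range(n):
    w=dx/n; print([round(w[0]*np.cos(p)+w[1]*np.sin(p),1),round(w[0]*np.sin(p)-w[1]*np.cos(p),1),round(-w[2],1),round(k,2)])
    p-=np.radians(k)
E
python3 plan.py 508 181 130 198
```

```text
t 0.1 pos [120.4 510.6 223.5] yaw 166.7 rp [-1.7992e+02 -1.0000e-02] w 92.1 F [ 0.3  0.6 -0.4] rows 11
[np.float64(-41.2), np.float64(-21.1), np.float64(8.5), np.float64(-2.84)]
[np.float64(-40.1), np.float64(-23.1), np.float64(8.5), np.float64(-2.84)]
[np.float64(-38.9), np.float64(-25.0), np.float64(8.5), np.float64(-2.84)]
[np.float64(-37.6), np.float64(-26.9), np.float64(8.5), np.float64(-2.84)]
[np.float64(-36.2), np.float64(-28.8), np.float64(8.5), np.float64(-2.84)]
[np.float64(-34.7), np.float64(-30.5), np.float64(8.5), np.float64(-2.84)]
[np.float64(-33.2), np.float64(-32.2), np.float64(8.5), np.float64(-2.84)]
[np.float64(-31.5), np.float64(-33.8), np.float64(8.5), np.float64(-2.84)]
[np.float64(-29.8), np.float64(-35.4), np.float64(8.5), np.float64(-2.84)]
[np.float64(-28.0), np.float64(-36.8), np.float64(8.5), np.float64(-2.84)]
[np.float64(-26.2), np.float64(-38.1), np.float64(8.5), np.float64(-2.84)]
```

```bash
sed -i 's/print(\[round(w/print([float(v) for v in (round(w/; s/round(k,2)\])/round(k,2))])/' plan.py
python3 -m jog '[0.4,-41,-21,0,-3,0.4,-40,-23,0,-3,0.4,-39,-25,0,-3,0.4,-38,-27,0,-3,0.4,-36,-29,0,-3]'; python3 plan.py 508 181 130 198
```

```text
time: 0.6
tool_pos: [298.8, 360.6, 221.3]
tcp_rot: [-3.139, -0.004, -3.091]
contact_force: [1.7, 0.5, -0.0]
grip_width: 57.7
t 0.6 pos [298.8 360.6 221.3] yaw 182.9 rp [-179.86   -0.2 ] w 57.7 F [ 1.7  0.5 -0. ] rows 6
[-33.3, -31.7, 15.2, -2.51]
[-31.9, -33.1, 15.2, -2.51]
[-30.4, -34.5, 15.2, -2.51]
[-28.8, -35.8, 15.2, -2.51]
[-27.2, -37.0, 15.2, -2.51]
[-25.6, -38.2, 15.2, -2.51]
```

```bash
python3 -m jog '[0.4,-33,-32,15,-2.5,0.4,-32,-33,15,-2.5,0.4,-30,-35,15,-2.5,0.4,-29,-36,15,-2.5,0.4,-27,-37,15,-2.5]'; python3 plan.py 508 181 100 198
```

```text
time: 1.1
tool_pos: [479.0, 204.2, 145.5]
tcp_rot: [3.141, 0.0, -2.863]
contact_force: [0.4, -0.2, 0.5]
grip_width: 55.2
t 1.1 pos [479.  204.2 145.5] yaw 196.0 rp [1.7998e+02 1.0000e-02] w 55.2 F [ 0.4 -0.2  0.5] rows 2
[-10.8, -15.2, 22.8, -1.01]
[-10.5, -15.3, 22.8, -1.01]
```

```bash
python3 -m jog '[0.4,-20,-25,15,-2.5,0.4,0,0,0,0]'; python3 plan.py 508 181 100 198
```

```text
time: 1.3
tool_pos: [508.5, 180.3, 127.1]
tcp_rot: [-3.141, -0.003, -2.822]
contact_force: [-1.0, 1.2, -0.3]
grip_width: 55.0
t 1.3 pos [508.5 180.3 127.1] yaw 198.3 rp [-1.7998e+02 -1.7000e-01] w 55.0 F [-1.   1.2 -0.3] rows 1
[0.2, 0.8, 27.1, 0.3]
```

```bash
python3 -m jog '[0.4,0,0.5,40,0,0.4,0,0,33,0,0.4,0,0,0,0]'; python3 plan.py 508 181 54 198
python3 - <<'E'
from h import *
p,d=capture('side'); cv2.imwrite('pics/s1.png',cv2.resize(p[150:260,260:390][:,:,::-1],(780,600)*1 if 0 else (709,600),interpolation=cv2.INTER_CUBIC))
p,d=capture('top'); cv2.imwrite('pics/t1.png',p[:,:,::-1])
E
```

```text
time: 1.6
tool_pos: [508.2, 180.6, 52.6]
tcp_rot: [3.141, -0.002, -2.826]
contact_force: [-0.2, 0.8, 0.4]
grip_width: 54.9
t 1.6 pos [508.2 180.6  52.6] yaw 198.1 rp [ 1.7999e+02 -1.3000e-01] w 54.9 F [-0.2  0.8  0.4] rows 1
[0.1, 0.4, -1.4, 0.06]
```

View pics/s1.png

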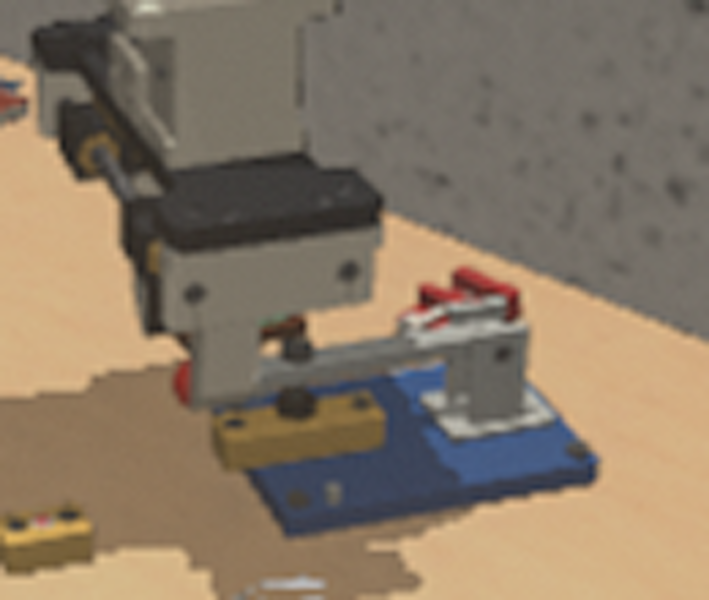

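Run:
```python
from h import *
f,cx,cy,R,t=cal('side'); print(-R.T@t)
s=709/130
for X in ([508,181,48],[498.5,178,48],[508+.31*28-3,181-.95*28-3,48],[512+.31*35,181-.95*35,30]): 
    q=proj('side',X); print(X,(q-[260,150])*s)
p=np.load('side0.npz')['p'];hsv=cv2.cvtColor(p,cv2.COLOR_RGB2HSV).astype(int)
m=(hsv[...,1]>180)&((hsv[...,0]<8)|(hsv[...,0]>172));v,u=np.where(m[210:230,285:305]);print(u.mean()+285,v.mean()+210,len(u),proj('side',[508,181,48]))
# triangulate with top (272,212)
p=np.load('top0.npz')['p'];hsv=cv2.cvtColor(p,cv2.COLOR_RGB2HSV).astype(int)
m=(hsv[...,1]>180)&((hsv[...,0]<8)|(hsv[...,0]>172));v2,u2=np.where(m[200:222,262:284]);print(u2.mean()+262,v2.mean()+200,len(u2),proj('top',[508,181,48]))
```

```text
[ 513.76862084 -590.00670011  493.12316348]
[508, 181, 48] [191.62346301 378.56801433]
[498.5, 178, 48] [166.63155442 382.43515476]
[513.68, 151.4, 48] [206.41272123 418.49525999]
[522.85, 147.75, 30] [230.91770341 464.97723081]
295.85714285714283 218.38095238095238 21 [295.13547277 219.41303507]
271.8955223880597 211.7910447761194 67 [271.85147489 212.164289  ]
```

```bash
python3 -m jog '[1,0,0,0,0,1,0,0,0,0,1,0,0,0,0,1,0,0,0,0]'; python3 plan.py 508 181 54 198
```

```text
time: 2.1
tool_pos: [513.1, 183.2, 62.3]
tcp_rot: [-3.14, 0.014, -2.824]
contact_force: [0.4, 0.3, 0.5]
grip_width: 27.5
t 2.1 pos [513.1 183.2  62.3] yaw 198.2 rp [-179.91    0.77] w 27.5 F [0.4 0.3 0.5] rows 1
[5.6, -0.5, 8.3, 0.2]
```

```bash
python3 - <<'E'
from h import *
print(get_obs())
p,d=capture('side'); cv2.imwrite('pics/s2.png',cv2.resize(p[150:260,260:390][:,:,::-1],(709,600),interpolation=cv2.INTER_CUBIC))
E
python3 plan.py 508 181 54 198
```

```text
{'time': 2.1, 'joint_positions': array([ 2.02231019e-01,  5.51697188e-01,  1.68491323e+00, -1.10861469e-05,
        8.91380566e-01, -1.68612258e+00]), 'dq': array([ 0.00243529, -0.01680391, -0.00603977,  0.00067595,  0.00426415,
        0.00119766]), 'tau': array([ 2.28253490e-02, -4.80032301e+01, -1.88938236e+01, -3.31929442e-02,
        1.66094361e-02,  2.38825796e-04]), 'tool_pos': array([513.13890405, 183.19734106,  62.29989721]), 'tcp_rot': array([-3.14001874,  0.01351031, -2.82401784]), 'contact_force': array([0.35746531, 0.25854299, 0.53457518]), 'moment': array([ 0.03823373,  0.04767286, -0.01773423]), 'grip_width': 27.49022456479939}
t 2.15 pos [513.2 183.2  62.3] yaw 198.2 rp [-179.91    0.78] w 23.5 F [-0.3  0.3 -0.3] rows 1
[5.6, -0.4, 8.3, 0.19]
```

View pics/s2.png

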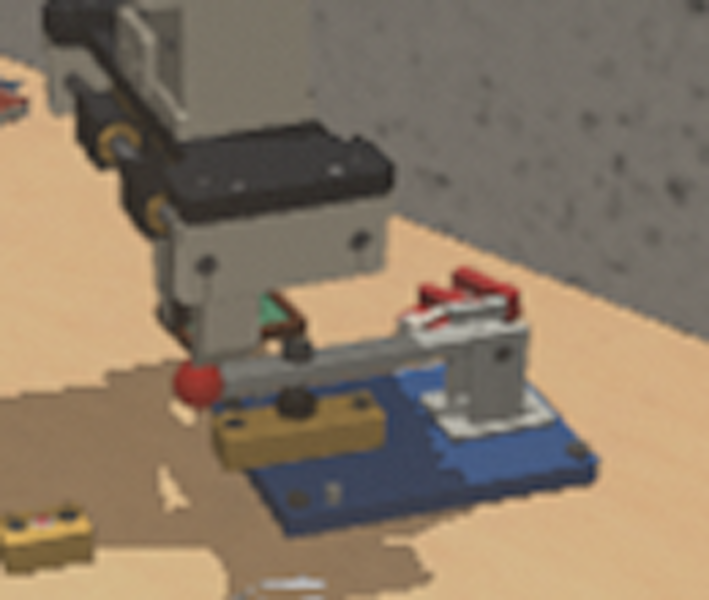

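```bash
python3 -m jog '[0.6,0,0,0,0]';python3 -m jog '[0.6,0,0,0,0]';python3 -m jog '[0.6,0,0,0,0]'; python3 plan.py 508 181 54 198
```

```text
time: 2.25
tool_pos: [513.3, 183.2, 62.7]
tcp_rot: [-3.14, 0.014, -2.824]
contact_force: [0.1, -0.4, 0.2]
grip_width: 28.1
time: 2.35
tool_pos: [513.4, 183.3, 62.9]
tcp_rot: [-3.14, 0.015, -2.824]
contact_force: [-0.4, -0.2, 0.3]
grip_width: 34.3
time: 2.45
tool_pos: [513.4, 183.2, 62.9]
tcp_rot: [-3.14, 0.014, -2.824]
contact_force: [-0.1, -0.4, 0.7]
grip_width: 36.2
t 2.45 pos [513.4 183.2  62.9] yaw 198.2 rp [-179.9     0.83] w 36.2 F [-0.1 -0.4  0.7] rows 1
[5.8, -0.4, 8.9, 0.19]
```

Run:
```python
from h import *
p,d=capture('side'); np.savez('s3.npz',p=p,d=d); P=cloud('side',d)
cv2.imwrite('pics/s3.png',cv2.resize(p[150:260,260:390][:,:,::-1],(709,600),interpolation=cv2.INTER_CUBIC))
for v in range(175,225,2): print(v,[tuple(P[v,u].round(0).astype(int)) for u in (297,300,303)])
print(get_obs()['tool_pos'])
```

```text
175 [(np.int64(512), np.int64(130), np.int64(172)), (np.int64(517), np.int64(129), np.int64(172)), (np.int64(523), np.int64(128), np.int64(173))]
177 [(np.int64(512), np.int64(120), np.int64(172)), (np.int64(517), np.int64(120), np.int64(172)), (np.int64(523), np.int64(120), np.int64(172))]
179 [(np.int64(512), np.int64(110), np.int64(173)), (np.int64(517), np.int64(110), np.int64(173)), (np.int64(523), np.int64(111), np.int64(173))]
181 [(np.int64(512), np.int64(102), np.int64(173)), (np.int64(517), np.int64(102), np.int64(172)), (np.int64(523), np.int64(102), np.int64(172))]
183 [(np.int64(512), np.int64(93), np.int64(173)), (np.int64(517), np.int64(94), np.int64(172)), (np.int64(523), np.int64(96), np.int64(172))]
185 [(np.int64(512), np.int64(84), np.int64(173)), (np.int64(517), np.int64(85), np.int64(173)), (np.int64(523), np.int64(88), np.int64(171))]
187 [(np.int64(512), np.int64(80), np.int64(171)), (np.int64(517), np.int64(85), np.int64(169)), (np.int64(523), np.int64(85), np.int64(169))]
189 [(np.int64(512), np.int64(81), np.int64(167)), (np.int64(517), np.int64(84), np.int
[... 1831 characters left out ...]
int64(518), np.int64(148), np.int64(77)), (np.int64(524), np.int64(151), np.int64(76))]
217 [(np.int64(512), np.int64(153), np.int64(70)), (np.int64(518), np.int64(158), np.int64(67)), (np.int64(524), np.int64(163), np.int64(64))]
219 [(np.int64(512), np.int64(176), np.int64(52)), (np.int64(518), np.int64(177), np.int64(51)), (np.int64(524), np.int64(178), np.int64(51))]
221 [(np.int64(512), np.int64(171), np.int64(50)), (np.int64(518), np.int64(174), np.int64(48)), (np.int64(524), np.int64(177), np.int64(47))]
223 [(np.int64(512), np.int64(169), np.int64(47)), (np.int64(518), np.int64(174), np.int64(44)), (np.int64(525), np.int64(224), np.int64(14))]
[513.38715501 183.19458409  62.84142828]
```

View pics/s3.png

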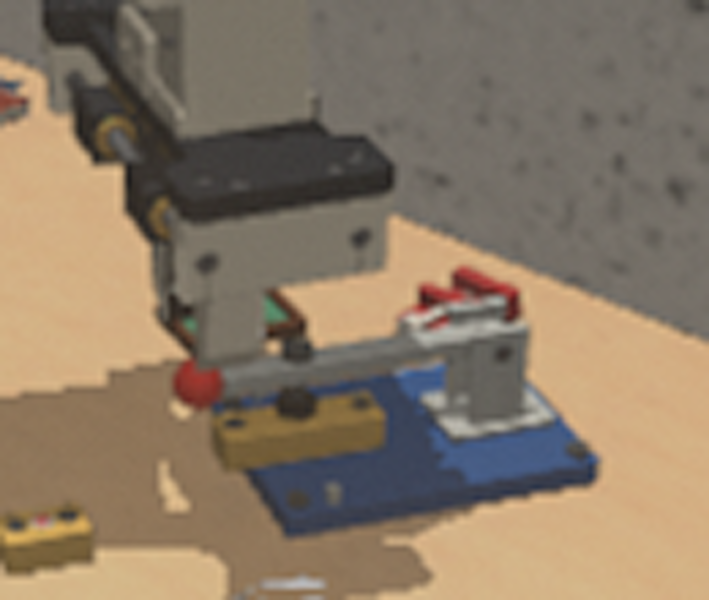

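```bash
python3 -m jog '[0.4,5.8,-0.4,0,0,0.4,0,0,0,0,0.4,0,0,19,0,0.4,0,0,18,0,0.4,0,0,0,0]'; python3 plan.py 508 181 26 198
python3 - <<'E'
from h import *
p,d=capture('side'); 
cv2.imwrite('pics/s4.png',cv2.resize(p[150:260,260:390][:,:,::-1],(709,600),interpolation=cv2.INTER_CUBIC))
E
```

```text
time: 3.0
tool_pos: [508.1, 180.8, 25.2]
tcp_rot: [-3.14, 0.015, -2.824]
contact_force: [-0.3, -0.2, -0.7]
grip_width: 55.2
t 3.0 pos [508.1 180.8  25.2] yaw 198.2 rp [-179.9     0.88] w 55.2 F [-0.3 -0.2 -0.7] rows 1
[0.0, 0.3, -0.8, 0.17]
```

View pics/s4.png

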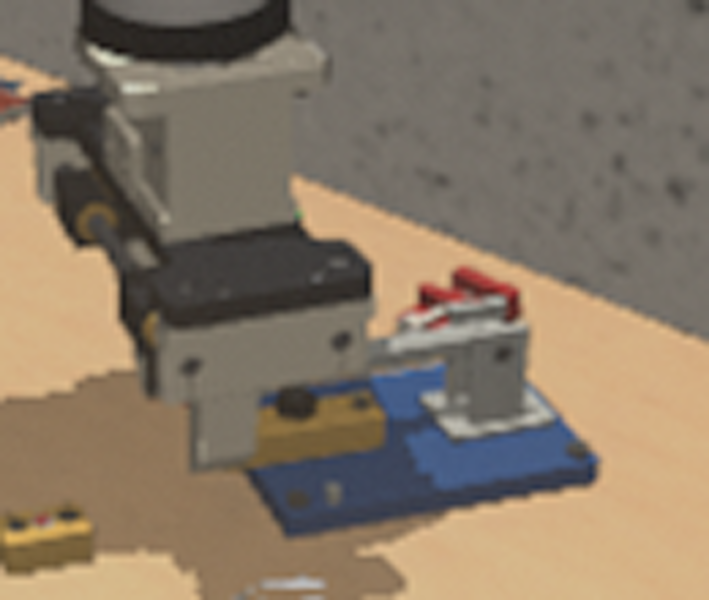

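```bash
python3 -m jog '[1,0,0,0,0,1,0,0,0,0,1,0,0,0,0,1,0,0,0,0]'; python3 plan.py 508 181 26 198
```

```text
time: 3.45
tool_pos: [510.1, 181.2, 28.9]
tcp_rot: [-3.139, 0.021, -2.824]
contact_force: [-0.1, -0.1, 0.1]
grip_width: 27.6
t 3.45 pos [510.1 181.2  28.9] yaw 198.2 rp [-179.86    1.19] w 27.6 F [-0.1 -0.1  0.1] rows 1
[2.1, 0.4, 2.9, 0.18]
```

```bash
python3 -m jog '[1,2,0,3,0,1,0,0,0,0,1,0,0,0,0]'; python3 plan.py 508 181 26 198
```

```text
time: 3.75
tool_pos: [509.2, 180.3, 26.6]
tcp_rot: [-3.138, 0.023, -2.824]
contact_force: [0.3, -0.4, -0.9]
grip_width: 18.1
t 3.75 pos [509.2 180.3  26.6] yaw 198.2 rp [-179.81    1.33] w 18.1 F [ 0.3 -0.4 -0.9] rows 1
[0.9, 1.0, 0.6, 0.19]
```

```bash
python3 -m jog '[1,-5,0,-35,0,1,-16,0,-32,0]'; python3 plan.py 528.8 187.8 94 198
```

```text
time: 3.95
tool_pos: [525.7, 185.9, 91.4]
tcp_rot: [-3.139, 0.016, -2.825]
contact_force: [9.0, 1.4, -8.2]
grip_width: 17.9
t 3.95 pos [525.7 185.9  91.4] yaw 198.2 rp [-179.85    0.94] w 17.9 F [ 9.   1.4 -8.2] rows 1
[-3.5, 0.8, -2.6, 0.16]
```

```bash
python3 -m jog '[1,-27,0.4,-27,0,1,-31,0,-19,0]'; python3 plan.py 578.8 203 137 198
```

```text
time: 4.15
tool_pos: [579.2, 203.8, 140.0]
tcp_rot: [-3.139, 0.013, -2.825]
contact_force: [11.8, 3.0, -29.4]
grip_width: 18.3
t 4.15 pos [579.2 203.8 140. ] yaw 198.1 rp [-179.83    0.75] w 18.3 F [ 11.8   3.  -29.4] rows 1
[0.7, -0.7, 3.0, 0.14]
```

```bash
python3 -m jog '[1,-26,-0.3,-3,0,1,-28,0,0,0]'; python3 plan.py 578.8 203 137 198
```

```text
time: 4.35
tool_pos: [632.7, 221.8, 148.0]
tcp_rot: [-3.139, 0.016, -2.825]
contact_force: [-1.5, -2.2, -14.6]
grip_width: 17.9
t 4.35 pos [632.7 221.8 148. ] yaw 198.2 rp [-179.87    0.95] w 17.9 F [ -1.5  -2.2 -14.6] rows 2
[28.5, -0.5, 5.5, 0.08]
[28.5, -0.6, 5.5, 0.08]
```

```bash
python3 -m jog '[1,-15,-0.3,4,0,1,-14,0,5,0]'; python3 plan.py 660 231 140 198
```

```text
time: 4.55
tool_pos: [663.1, 232.0, 140.6]
tcp_rot: [-3.14, 0.019, -2.824]
contact_force: [-0.8, -1.5, -0.1]
grip_width: 17.9
t 4.55 pos [663.1 232.  140.6] yaw 198.2 rp [-179.91    1.1 ] w 17.9 F [-0.8 -1.5 -0.1] rows 1
[3.2, 0.0, 0.6, 0.17]
```

```bash
python3 -m jog '[0.4,0,0,0,0,0.4,0,0,0,0,0.4,0,0,-5,0,0.4,0,0,-40,0,0.4,30,0,-20,0]'
python3 - <<'E'
from h import *
for n in('side','top'):
    p,d=capture(n); np.savez(n+'5.npz',p=p,d=d); cv2.imwrite(f'pics/{n}5.png',p[:,:,::-1])
E
python3 plan.py 545 193.7 100 198
```

```text
time: 5.05
tool_pos: [631.5, 222.3, 200.9]
tcp_rot: [3.141, 0.008, -2.824]
contact_force: [0.2, -0.1, 0.9]
grip_width: 52.9
t 5.15 pos [627.7 221.6 201.7] yaw 198.2 rp [179.97   0.31] w 54.9 F [0.3 0.7 0.1] rows 3
[29.1, -0.2, 33.9, 0.06]
[29.1, -0.3, 33.9, 0.06]
[29.1, -0.3, 33.9, 0.06]
```

View pics/side5.png

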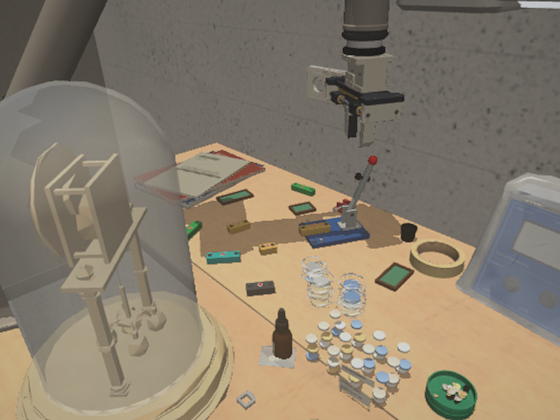

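View pics/top5.png

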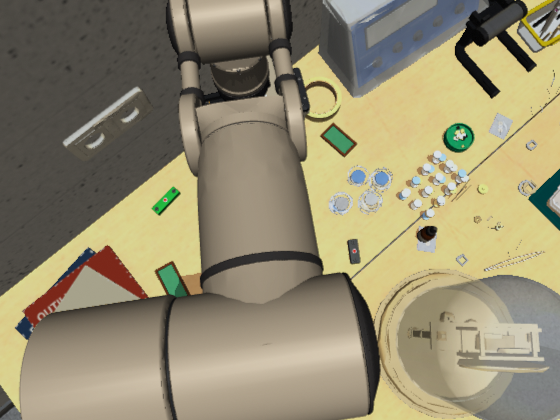

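```bash
python3 -m jog '[0.6,29,0,20,0,0.6,30,0,34,0,0.6,29,0,34,0,0.6,0,0,0,0]'; python3 plan.py 544.8 193.8 60 198.5
```

```text
time: 5.55
tool_pos: [538.5, 193.0, 111.0]
tcp_rot: [3.141, 0.005, -2.824]
contact_force: [-0.8, -0.9, 0.1]
grip_width: 36.9
t 5.55 pos [538.5 193.  111. ] yaw 198.2 rp [179.94   0.29] w 36.9 F [-0.8 -0.9  0.1] rows 2
[-3.1, -0.6, 25.5, -0.16]
[-3.1, -0.6, 25.5, -0.16]
```

```bash
python3 -m jog '[0.6,-3,-1,25,0,0.6,-3,0,27,0,0.6,0,0,0,0]'; python3 plan.py 544.8 193.8 12 198.5;  python3 - <<'E'
from h import *
p,d=capture('side'); 
cv2.imwrite('pics/s6.png',cv2.resize(p[150:260,260:390][:,:,::-1],(709,600),interpolation=cv2.INTER_CUBIC))
E
```

```text
time: 5.85
tool_pos: [545.1, 194.2, 59.0]
tcp_rot: [3.14, 0.006, -2.825]
contact_force: [-1.0, 0.0, 1.1]
grip_width: 36.5
t 5.85 pos [545.1 194.2  59. ] yaw 198.2 rp [179.93   0.36] w 36.5 F [-1.   0.   1.1] rows 1
[0.4, -0.3, 47.0, -0.33]
```

View pics/s6.png

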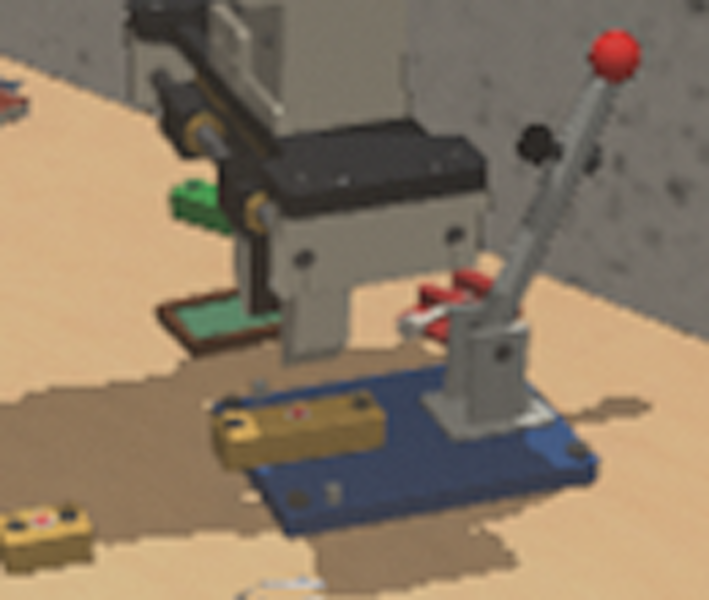

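```bash
python3 -c "
from h import *
print(atz('side',260+297/5.4538,150+411/5.4538,28))"
python3 -m jog '[0.6,0.5,0,24,0,0.6,0,0,22,0,0.6,0,0,0,0]'; python3 plan.py 544.8 193.8 12 198.5
```

```text
[548.86875487 190.61857608  28.        ]
time: 6.2
tool_pos: [550.4, 195.6, 19.4]
tcp_rot: [3.142, 0.018, -2.824]
contact_force: [-0.1, -0.0, -0.4]
grip_width: 36.6
t 6.2 pos [550.4 195.6  19.4] yaw 198.2 rp [180.     1.02] w 36.6 F [-0.1 -0.  -0.4] rows 1
[5.9, 0.0, 7.4, -0.32]
```

Run:
```python
from h import *
o=get_obs();print(o['tool_pos'],o['joint_positions'].round(3),o['tau'].round(2))
p,d=capture('side'); 
cv2.imwrite('pics/s7.png',cv2.resize(p[150:260,260:390][:,:,::-1],(709,600),interpolation=cv2.INTER_CUBIC))
o=get_obs();print(o['tool_pos'],o['joint_positions'].round(3),o['tau'].round(2))
```

```text
[550.42951289 195.59988091  19.35980377] [ 0.209  0.668  1.605  0.003  0.852 -1.681] [-1.200e-01 -5.224e+01 -1.842e+01 -3.000e-02 -5.900e-01 -0.000e+00]
[551.43890059 195.84051564  20.87062682] [ 0.209  0.666  1.603  0.003  0.853 -1.681] [-3.000e-02 -5.044e+01 -1.702e+01 -3.000e-02 -8.000e-02  0.000e+00]
```

View pics/s7.png

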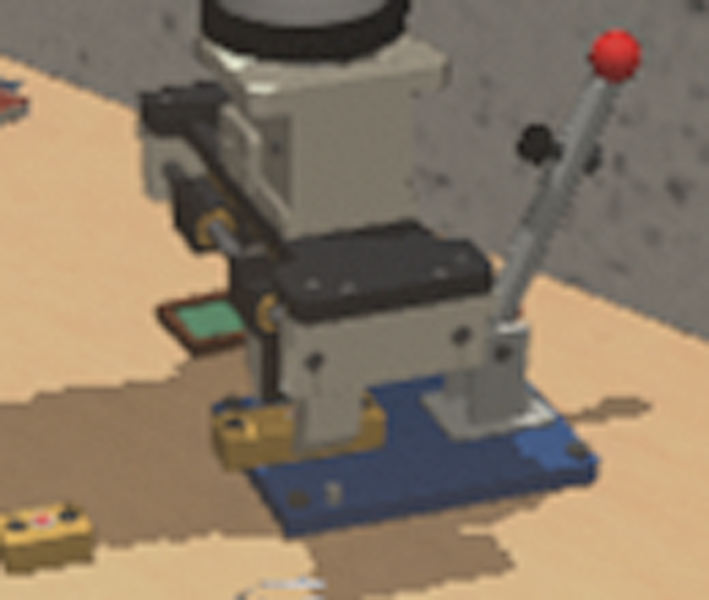

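```bash
python3 -m jog '[0.6,5,0,8,0]'; python3 -m jog '[0.6,0,0,0,0]';python3 plan.py 544.8 193.8 12 198.5
```

```text
time: 6.35
tool_pos: [549.2, 194.9, 15.3]
tcp_rot: [-3.141, 0.026, -2.824]
contact_force: [-0.3, -0.2, 0.5]
grip_width: 37.2
time: 6.45
tool_pos: [548.5, 194.7, 15.6]
tcp_rot: [-3.141, 0.025, -2.824]
contact_force: [-0.1, -0.3, 0.1]
grip_width: 36.9
t 6.45 pos [548.5 194.7  15.6] yaw 198.2 rp [-179.95    1.45] w 36.9 F [-0.1 -0.3  0.1] rows 1
[3.8, 0.3, 3.6, -0.31]
```

```bash
python3 -m jog '[0.6,4,0,4,0,0.6,0,0,0,0]';python3 plan.py 544.8 193.8 12 198.5
```

```text
time: 6.65
tool_pos: [545.4, 193.6, 13.0]
tcp_rot: [-3.14, 0.028, -2.824]
contact_force: [-0.2, 0.0, 0.1]
grip_width: 36.3
t 6.65 pos [545.4 193.6  13. ] yaw 198.2 rp [-179.94    1.6 ] w 36.3 F [-0.2  0.   0.1] rows 1
[0.5, 0.4, 1.0, -0.3]
```

```bash
python3 -m jog '[1,0,0,1,0,1,0,0,0,0,1,0,0,0,0,1,0,0,0,0]';python3 plan.py 544.8 193.8 12 198.5
python3 - <<'E'
from h import *
p,d=capture('side'); 
cv2.imwrite('pics/s8.png',cv2.resize(p[150:260,260:390][:,:,::-1],(709,600),interpolation=cv2.INTER_CUBIC))
E
```

```text
time: 7.05
tool_pos: [546.0, 193.6, 12.8]
tcp_rot: [-3.14, 0.029, -2.824]
contact_force: [0.5, -0.3, -0.2]
grip_width: 19.9
t 7.05 pos [546.  193.6  12.8] yaw 198.2 rp [-179.92    1.69] w 19.9 F [ 0.5 -0.3 -0.2] rows 1
[1.0, 0.5, 0.8, -0.31]
```

View pics/s8.png

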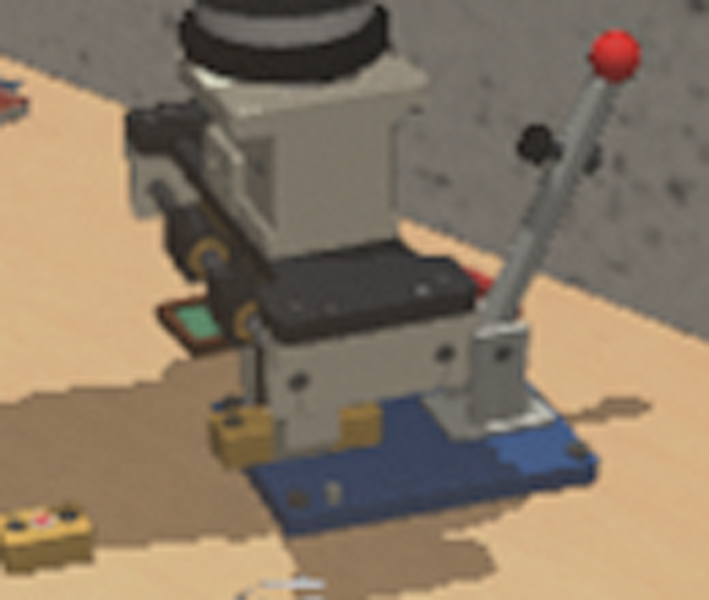

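```bash
python3 -m jog '[1,0,0,-20,0,1,0,0,-40,0,1,0,0,-40,0]';python3 plan.py 352 375 100 213.7
```

```text
time: 7.4
tool_pos: [538.5, 191.8, 108.2]
tcp_rot: [3.141, 0.013, -2.824]
contact_force: [0.9, 0.1, -2.3]
grip_width: 19.4
t 7.4 pos [538.5 191.8 108.2] yaw 198.2 rp [179.96   0.75] w 19.4 F [ 0.9  0.1 -2.3] rows 6
[20.0, 38.7, 1.4, -2.59]
[18.2, 39.6, 1.4, -2.59]
[16.4, 40.3, 1.4, -2.59]
[14.6, 41.0, 1.4, -2.59]
[12.7, 41.7, 1.4, -2.59]
[10.8, 42.2, 1.4, -2.59]
```

```bash
python3 -m jog '[1,20,39,0,-2.6,1,18,40,0,-2.6,1,16,40,0,-2.6,1,15,41,0,-2.6,1,13,42,0,-2.6]';python3 plan.py 352 375 80 213.7
```

```text
time: 7.9
tool_pos: [385.5, 346.6, 111.7]
tcp_rot: [-3.135, 0.026, -2.599]
contact_force: [0.3, 0.9, -1.6]
grip_width: 19.5
t 7.9 pos [385.5 346.6 111.7] yaw 211.1 rp [-179.61    1.51] w 19.5 F [ 0.3  0.9 -1.6] rows 2
[7.0, 20.8, 15.8, -1.31]
[6.6, 20.9, 15.8, -1.31]
```

```bash
python3 -m jog '[1,14,43,0,-2.6,1,0,0,0,0,1,0,0,0,0]';python3 plan.py 352 375 80 213.7
python3 - <<'E'
from h import *
for n in('side','top'):
    p,d=capture(n); np.savez(n+'9.npz',p=p,d=d); cv2.imwrite(f'pics/{n}9.png',p[:,:,::-1])
    if n=='side': cv2.imwrite('pics/s9z.png',cv2.resize(p[120:260,170:330][:,:,::-1],(686,600),interpolation=cv2.INTER_CUBIC))
E
```

```text
time: 8.2
tool_pos: [344.7, 380.2, 110.3]
tcp_rot: [-3.135, 0.024, -2.544]
contact_force: [0.1, 0.4, -3.0]
grip_width: 19.7
t 8.2 pos [344.7 380.2 110.3] yaw 214.3 rp [-179.6     1.35] w 19.7 F [ 0.1  0.4 -3. ] rows 1
[-3.1, -8.4, 30.3, 0.55]
```

View pics/s9z.png

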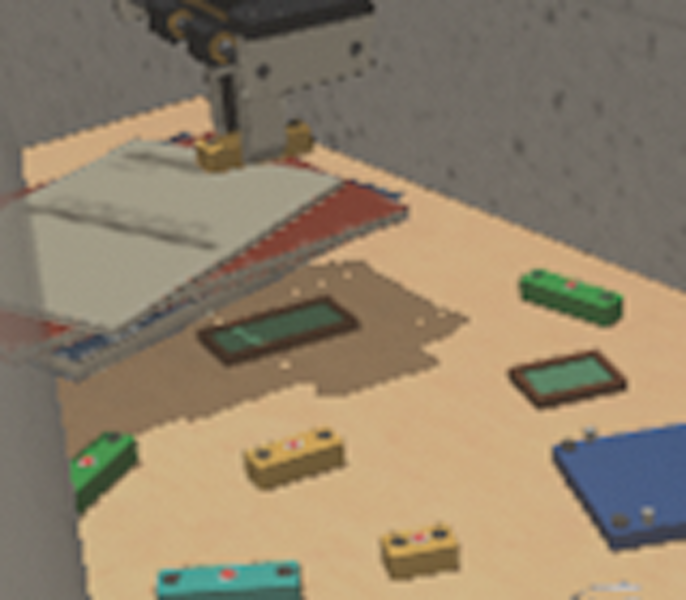

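View pics/top9.png

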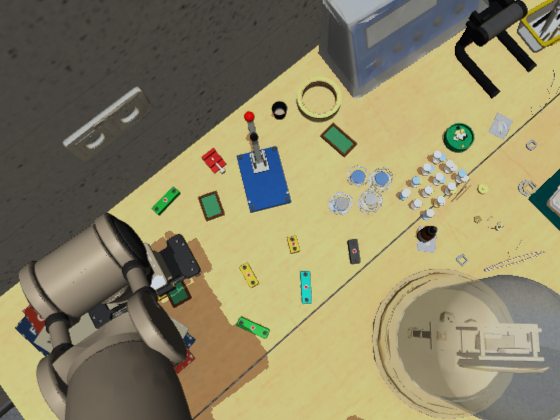

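Run:
```python
from h import *
z=np.load('side9.npz');p,d=z['p'],z['d'];P=cloud('side',d)
hsv=cv2.cvtColor(p,cv2.COLOR_RGB2HSV).astype(int);H,S,V=hsv[...,0],hsv[...,1],hsv[...,2]
m=(S>110)&(H<32)&(H>12); m[:145]=0;m[164:]=0;m[:,:210]=0;m[:,250:]=0
Q=P[m]; c=np.array([344.7,380.2]);e=np.array([np.cos(np.radians(34.3)),np.sin(np.radians(34.3))]);n=np.array([-e[1],e[0]])
ok=(Q[:,2]>60)&(Q[:,2]<170)&(np.linalg.norm(Q[:,:2]-c,axis=1)<60);Q=Q[ok]
a=(Q[:,:2]-c)@e;b=(Q[:,:2]-c)@n
print(len(Q));
for i in np.argsort(a): print(a[i].round(1),b[i].round(1),Q[i,2].round(1),end=' | ')
```

```text
111
-31.2 -2.7 121.6 | -31.0 3.3 122.1 | -31.0 -0.3 113.1 | -30.9 -12.8 119.7 | -30.9 -12.2 117.0 | -30.9 -6.2 115.0 | -30.8 3.2 124.7 | -30.8 -5.4 112.1 | -30.8 -1.0 118.4 | -30.8 5.8 113.6 | -30.7 5.4 116.3 | -30.6 -1.7 123.6 | -30.3 -5.4 117.2 | -30.3 0.9 115.1 | -30.2 6.0 118.5 | -29.8 -10.7 121.3 | -29.6 -4.3 119.2 | -29.5 -4.7 121.8 | -29.4 -8.0 112.7 | -29.0 -14.2 119.7 | -28.8 -12.8 114.1 | -28.2 -2.1 123.2 | -28.1 3.5 124.0 | -27.9 -6.9 122.2 | -27.8 -12.1 121.3 | -27.4 -6.2 124.4 | -27.3 -9.8 115.3 | -26.4 -13.2 113.7 | -26.3 -9.2 122.6 | -25.5 -12.7 121.0 | -25.4 -13.1 123.6 | -25.3 -7.5 124.3 | -24.8 -10.5 117.5 | -23.7 -12.9 113.0 | -23.0 -12.9 120.5 | -22.7 -12.6 122.8 | -22.5 -6.8 123.4 | -22.4 -10.4 114.4 | -22.4 -1.1 124.2 | -21.7 -9.3 116.4 | -21.0 -9.2 123.9 | -20.8 -3.4 124.6 | -20.2 -11.7 116.9 | -20.1 -11.1 114.1 | -19.9 -11.6 119.3 | -19.9 -12.1 122.0 | -18.4 -9.3 123.3 | -18.4 -14.6 122.5 | -17.5 -11.1 113.5 | -17.5 -11.5 116.2 | -17.3 4.1 123.9 | -17.1 -6.9 124.8 | -16.7 -0.0 122.6 | -15.8 -9.3 122.8 | -15.4 -7.2 116.9 | -15.2 -12.3 116.0 | -15.1 -11.5 113.1 
[... 301 characters left out ...]
.1 -11.8 113.6 | 17.2 -12.8 121.6 | 18.6 -9.1 115.0 | 18.8 -9.9 122.9 | 18.9 -13.3 111.1 | 20.0 -11.3 112.8 | 20.4 -12.1 123.3 | 20.4 -10.9 115.1 | 20.5 -11.4 120.4 | 21.3 -9.4 117.0 | 21.7 -4.2 123.1 | 22.0 -13.4 118.2 | 22.8 -11.5 114.8 | 23.5 -10.8 119.6 | 23.7 -0.4 124.1 | 24.0 -8.6 111.0 | 24.5 -9.2 121.5 | 24.7 -3.6 122.3 | 25.3 -2.8 124.5 | 25.3 -7.9 123.4 | 25.4 -11.6 114.2 | 25.8 -10.5 111.2 | 25.9 -11.0 116.5 | 26.3 -11.3 124.3 | 27.3 -9.0 120.8 | 27.3 -12.9 111.6 | 27.4 -8.4 118.0 | 28.5 -1.8 123.5 | 28.6 -10.8 113.3 | 28.9 -10.8 118.4 | 29.1 -10.0 115.5 | 29.2 -5.9 124.6 | 30.0 -9.4 122.9 | 30.5 -8.0 119.7 | 31.3 -11.1 115.3 | 31.8 -9.7 112.2 | 31.8 -6.1 124.0 | 32.3 -9.4 117.2 |
```

Run:
```python
from h import *
p=np.load('side0.npz')['p']
hsv=cv2.cvtColor(p,cv2.COLOR_RGB2HSV).astype(int);H,S,V=hsv[...,0],hsv[...,1],hsv[...,2]
g=(H>60)&(H<88)&(S>100)&(V>60)
for k,X,r in(('nl',[352,375,4],28),('ns',[522,314,4],22),('nm',[691,51,4],26)):
    q=proj('side',X); print(k,q.round(1),'green',rects('side',p,g,4,tuple(int(v) for v in q),r))
    print(k,'outer',rects('side',p,g|(V<110),8,tuple(int(v) for v in q),r))
```

```text
Traceback (most recent call last):
  File "h.py", line 19, in rects
    c=max(cs,key=cv2.contourArea)[:,0]/4-.375
      ~~~^^^^^^^^^^^^^^^^^^^^^^^^
ValueError: max() iterable argument is empty
```

Run:
```python
from h import *
p=np.load('side0.npz')['p']
hsv=cv2.cvtColor(p,cv2.COLOR_RGB2HSV).astype(int);H,S,V=hsv[...,0],hsv[...,1],hsv[...,2]
print(hsv[196,235],hsv[208,303],hsv[276,395])
g=(H>60)&(H<95)&(S>50)
for k,X,r in(('nl',[352,375,4],28),('ns',[522,314,4],18),('nm',[691,51,4],26)):
    q=proj('side',X); 
    for nm,m,z in(('green',g,4),('outer',g|(V<115),8)):
      try: print(k,nm,rects('side',p,m,z,tuple(int(v) for v in q),r))
      except Exception as e: print(e)
```

```text
[ 66  75 130] [ 67  76 128] [ 66  78 128]
nl green [351.7, 377.3, 76.5, 25.4, 33.3]
nl outer [354.4, 365.2, 91.0, 53.2, 32.9]
ns green [523.2, 316.1, 44.7, 25.7, 24.9]
ns outer [527.0, 282.2, 106.8, 63.4, -81.1]
nm green [691.8, 52.9, 59.3, 30.2, 51.0]
nm outer [689.5, 45.0, 79.8, 44.4, 50.6]
```

```bash
python3 -m jog '[1,-2,-8,20,0.6,1,0,0,38,0,1,0,0,0,0]';python3 plan.py 350.7 375.3 25 213.7
```

```text
time: 8.6
tool_pos: [357.6, 372.4, 52.0]
tcp_rot: [-3.135, 0.027, -2.563]
contact_force: [-0.2, -0.3, -1.8]
grip_width: 19.8
t 8.6 pos [357.6 372.4  52. ] yaw 213.1 rp [-179.61    1.54] w 19.8 F [-0.2 -0.3 -1.8] rows 1
[4.1, 6.2, 27.0, -0.57]
```

```bash
python3 -m jog '[1,4,6,15,-0.5,1,0,0,12,0,1,0,0,0,0]';python3 plan.py 350.7 375.3 8 213.7
```

```text
time: 8.9
tool_pos: [355.7, 374.4, 26.4]
tcp_rot: [-3.134, 0.029, -2.56]
contact_force: [0.2, 0.6, -1.5]
grip_width: 19.4
t 8.9 pos [355.7 374.4  26.4] yaw 213.3 rp [-179.59    1.68] w 19.4 F [ 0.2  0.6 -1.5] rows 1
[3.6, 3.5, 18.4, -0.38]
```

```bash
python3 -m jog '[1,5,4,6,-0.4,1,0,0,6,0,1,0,0,0,0]';python3 plan.py 350.7 375.3 6 213.7
```

```text
time: 9.2
tool_pos: [351.3, 375.6, 15.8]
tcp_rot: [-3.134, 0.033, -2.554]
contact_force: [-0.6, -0.3, -2.3]
grip_width: 19.4
t 9.2 pos [351.3 375.6  15.8] yaw 213.7 rp [-179.59    1.92] w 19.4 F [-0.6 -0.3 -2.3] rows 1
[0.7, 0.1, 9.8, -0.03]
```

```bash
python3 -m jog '[1,1.5,0.5,6,0,1,0,0,0,0]';python3 plan.py 350.7 375.3 5 213.7;  python3 -m jog '[1,1,0,3,0,1,0,0,0,0]';python3 plan.py 350.7 375.3 5 213.7
python3 - <<'E'
from h import *
p,d=capture('side'); 
cv2.imwrite('pics/s10.png',cv2.resize(p[150:250,190:290][:,:,::-1],(600,600),interpolation=cv2.INTER_CUBIC))
E
```

```text
time: 9.4
tool_pos: [350.2, 375.6, 9.9]
tcp_rot: [-3.134, 0.035, -2.554]
contact_force: [-1.2, 0.3, -2.7]
grip_width: 19.8
t 9.4 pos [350.2 375.6   9.9] yaw 213.7 rp [-179.59    1.98] w 19.8 F [-1.2  0.3 -2.7] rows 1
[-0.3, -0.5, 4.9, -0.02]
time: 9.6
tool_pos: [349.4, 375.2, 6.7]
tcp_rot: [-3.134, 0.035, -2.554]
contact_force: [-0.8, -0.9, -2.2]
grip_width: 19.5
t 9.6 pos [349.4 375.2   6.7] yaw 213.7 rp [-179.59    2.  ] w 19.5 F [-0.8 -0.9 -2.2] rows 1
[-1.1, -0.6, 1.7, -0.01]
```

View pics/s10.png

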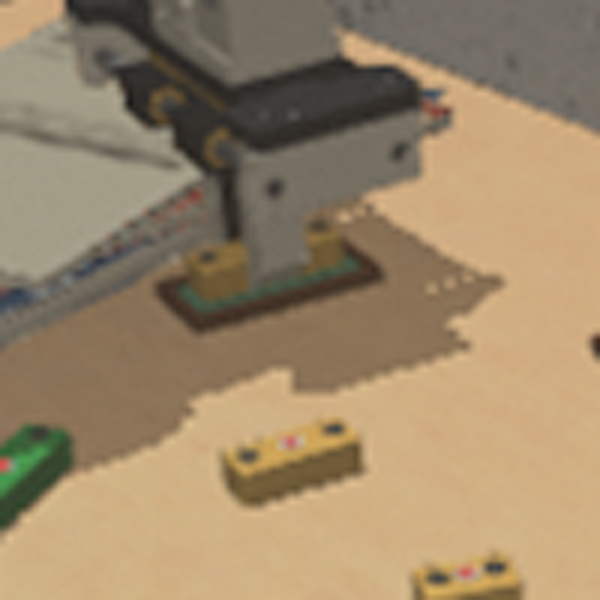

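```bash
python3 -m jog '[1,-1,0,2,0,1,0,0,0,0]';python3 -m jog '[1,0,0,1.5,0]'
```

```text
time: 9.85
tool_pos: [350.9, 376.2, 5.1]
tcp_rot: [-3.135, 0.036, -2.554]
contact_force: [0.5, 0.7, -2.6]
grip_width: 20.0
time: 9.95
tool_pos: [351.1, 376.3, 4.7]
tcp_rot: [-3.135, 0.037, -2.553]
contact_force: [-4.8, -7.3, 27.7]
grip_width: 19.6
```

Contact with the floor (27 N). Release, little opening, then rise.

```bash
python3 -m jog '[1,0,0,-0.5,0,0.6,0,0,0,0,0.6,0,0,0,0,0.6,0,0,-10,0,0.6,0,0,-30,0]';python3 -m jog '[0.6,0,0,-40,0,0.6,0,0,-15,0]'; python3 plan.py 380.7 219.6 80 213.7
```

```text
time: 10.45
tool_pos: [348.7, 374.7, 44.5]
tcp_rot: [-3.134, 0.032, -2.554]
contact_force: [0.2, -0.1, -0.4]
grip_width: 36.6
time: 10.65
tool_pos: [347.2, 374.4, 103.3]
tcp_rot: [-3.134, 0.033, -2.554]
contact_force: [0.5, 0.7, -0.4]
grip_width: 37.0
t 10.65 pos [347.2 374.4 103.3] yaw 213.7 rp [-179.58    1.91] w 37.0 F [ 0.5  0.7 -0.4] rows 4
[14.5, -36.8, 5.8, -0.0]
[14.5, -36.8, 5.8, -0.0]
[14.5, -36.8, 5.8, -0.0]
[14.5, -36.8, 5.8, -0.0]
```

```bash
python3 -m jog '[0.5,14,-37,0,0,0.5,14,-37,0,0,0.5,14,-37,8,0,0.5,14,-35,10,0,0.5,0,0,0,0]'; python3 plan.py 380.7 219.6 60 213.7
python3 - <<'E'
from h import *
p,d=capture('side'); np.savez('side11.npz',p=p,d=d)
cv2.imwrite('pics/s11.png',cv2.resize(p[150:250,190:290][:,:,::-1],(600,600),interpolation=cv2.INTER_CUBIC))
E
```

```text
time: 11.15
tool_pos: [386.4, 220.7, 91.3]
tcp_rot: [-3.133, 0.049, -2.549]
contact_force: [-0.9, 0.5, -0.1]
grip_width: 45.6
t 11.15 pos [386.4 220.7  91.3] yaw 214.0 rp [-179.53    2.81] w 45.6 F [-0.9  0.5 -0.1] rows 1
[5.3, 2.3, 31.3, 0.26]
```

View pics/s11.png

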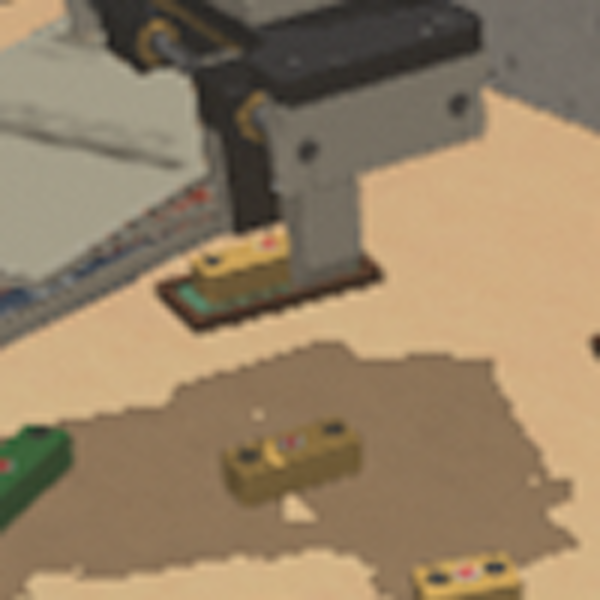

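```bash
python3 -c "
from h import *
print(atz('side',190+290.5/6-.4,150+440.5/6-.4,16), atz('side',190+466/6-.4,150+573/6-.4,16), atz('side',190+270/6-.4,150+243/6-.4,20))"
python3 -m jog '[0.5,5,2,20,0.3,0.5,0,0,20,0,0.5,0,0,20,0,0.5,0,0,0,0]'; python3 plan.py 380.7 219.6 12 213.7
```

```text
[381.2300169  219.78025119  16.        ] [451.81562437 131.91794305  16.        ] [353.24557475 377.40277732  20.        ]
time: 11.6
tool_pos: [386.7, 225.9, 33.5]
tcp_rot: [-3.133, 0.059, -2.554]
contact_force: [0.2, 0.3, 0.1]
grip_width: 45.9
t 11.6 pos [386.7 225.9  33.5] yaw 213.7 rp [-179.5     3.37] w 45.9 F [0.2 0.3 0.1] rows 1
[8.5, -1.9, 21.5, -0.02]
```

```bash
python3 -m jog '[0.5,6,-2,14,0,0.5,3,0,12,0,0.5,0,0,0,0]'; python3 plan.py 381 219.7 2 213.7
```

```text
time: 11.9
tool_pos: [383.2, 222.9, 9.3]
tcp_rot: [-3.132, 0.063, -2.551]
contact_force: [-1.1, -0.4, -0.1]
grip_width: 46.1
t 11.9 pos [383.2 222.9   9.3] yaw 213.9 rp [-179.47    3.63] w 46.1 F [-1.1 -0.4 -0.1] rows 1
[3.6, -1.4, 7.3, 0.16]
```

```bash
python3 -m jog '[0.5,4,-1.4,7,0,0.5,1,0,1,0]'; python3 plan.py 381 219.7 2 213.7
python3 - <<'E'
from h import *
p,d=capture('side')
cv2.imwrite('pics/s12.png',cv2.resize(p[150:250,190:290][:,:,::-1],(600,600),interpolation=cv2.INTER_CUBIC))
E
```

```text
time: 12.1
tool_pos: [381.3, 220.4, 2.5]
tcp_rot: [-3.132, 0.067, -2.549]
contact_force: [-0.1, 0.1, -0.2]
grip_width: 45.8
t 12.1 pos [381.3 220.4   2.5] yaw 213.9 rp [-179.43    3.82] w 45.8 F [-0.1  0.1 -0.2] rows 1
[0.7, -0.4, 0.5, 0.24]
```

View pics/s12.png

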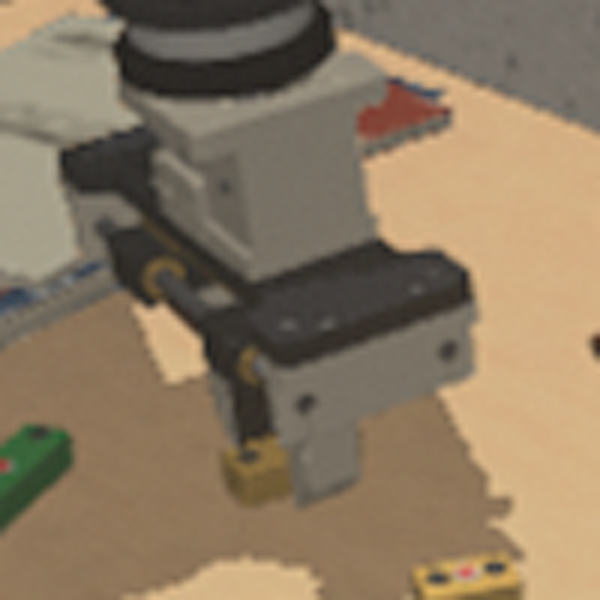

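```bash
python3 -c "
from h import *
e=np.array([np.cos(.595),np.sin(.595)]);n=np.array([e[1],-e[0]])
for off in (23,33,42):
  for s in(-9.5,0,9.5):
    q=np.array([381.3,220.4])+n*off+e*s
    print(off,s,((proj('side',[*q,7])-[190,150])*6).round(0))
"
```

```text
23 -9.5 [296. 493.]
23 0 [319. 485.]
23 9.5 [342. 478.]
33 -9.5 [308. 505.]
33 0 [332. 497.]
33 9.5 [355. 490.]
42 -9.5 [320. 516.]
42 0 [343. 508.]
42 9.5 [367. 500.]
```

```bash
python3 -m jog '[1,0,0,0.5,0,1,0,0,0,0,1,0,0,0,0,1,0,0,0,0]'; python3 plan.py 381 219.7 2 213.7
```

```text
time: 12.55
tool_pos: [382.7, 221.0, 3.4]
tcp_rot: [-3.131, 0.07, -2.549]
contact_force: [-0.3, 0.4, -1.1]
grip_width: 19.7
t 12.55 pos [382.7 221.    3.4] yaw 213.9 rp [-179.38    4.  ] w 19.7 F [-0.3  0.4 -1.1] rows 1
[2.1, -0.1, 1.4, 0.23]
```

```bash
python3 -m jog '[1,0,0,-20,0,1,0,0,-45,0,1,0,0,-45,0]'; python3 plan.py 691 51.2 115 231
```

```text
time: 12.85
tool_pos: [372.1, 216.1, 111.1]
tcp_rot: [-3.134, 0.056, -2.55]
contact_force: [1.8, 0.5, -0.6]
grip_width: 19.7
t 12.85 pos [372.1 216.1 111.1] yaw 213.9 rp [-179.58    3.23] w 19.7 F [ 1.8  0.5 -0.6] rows 8
[-21.6, -39.3, -0.5, -2.14]
[-20.1, -40.1, -0.5, -2.14]
[-18.6, -40.8, -0.5, -2.14]
[-17.1, -41.5, -0.5, -2.14]
[-15.5, -42.1, -0.5, -2.14]
[-13.9, -42.7, -0.5, -2.14]
[-12.3, -43.2, -0.5, -2.14]
[-10.7, -43.6, -0.5, -2.14]
```

```bash
python3 -m jog '[1,-22,-39,0,-2.1,1,-20,-40,0,-2.1,1,-19,-41,0,-2.1,1,-17,-41,0,-2.1,1,-15,-42,0,-2.1]'; python3 plan.py 691 51.2 115 231
```

```text
time: 13.35
tool_pos: [575.2, 114.3, 128.4]
tcp_rot: [-3.119, 0.064, -2.352]
contact_force: [-0.2, 1.0, -0.6]
grip_width: 19.7
t 13.35 pos [575.2 114.3 128.4] yaw 225.2 rp [-178.71    3.67] w 19.7 F [-0.2  1.  -0.6] rows 3
[-12.3, -42.2, 4.5, -1.92]
[-10.8, -42.6, 4.5, -1.92]
[-9.4, -42.9, 4.5, -1.92]
```

```bash
python3 -m jog '[1,-12,-42,5,-2,1,-11,-42,5,-2,1,-8,-25,0,-1,1,0,0,0,0,1,0,0,0,0]'; python3 plan.py 691 51.2 60 231
python3 - <<'E'
from h import *
for n in('side','top'):
    p,d=capture(n); np.savez(n+'13.npz',p=p,d=d)
    if n=='side': cv2.imwrite('pics/s13.png',cv2.resize(p[170:300,320:470][:,:,::-1],(692,600),interpolation=cv2.INTER_CUBIC))
    else: cv2.imwrite('pics/t13.png',p[:,:,::-1])
E
```

```text
time: 13.85
tool_pos: [683.0, 55.5, 120.0]
tcp_rot: [-3.114, 0.06, -2.266]
contact_force: [0.0, 0.7, -0.8]
grip_width: 19.8
t 13.85 pos [683.   55.5 120. ] yaw 230.2 rp [-178.42    3.47] w 19.8 F [ 0.   0.7 -0.8] rows 2
[-0.9, -4.5, 30.0, -0.41]
[-0.9, -4.5, 30.0, -0.41]
```

View pics/s13.png

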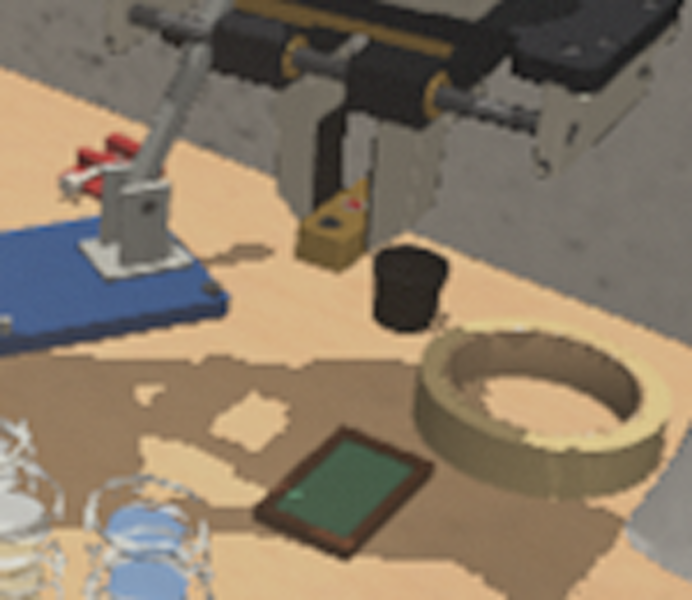

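View pics/t13.png

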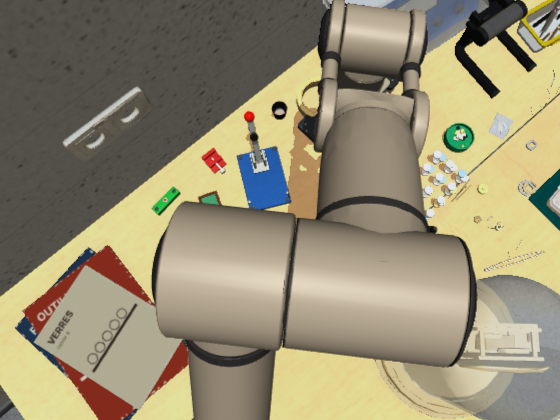

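```bash
python3 -c "
from h import *
print(atz('side',320+352/4.615-.4,170+204/4.615-.4,132.6))"
python3 -m jog '[1,0,-6,30,-0.5,1,-1,-4,35,-0.3,1,0,0,0,0]'; python3 plan.py 691 51.2 30 231
```

```text
[680.81780818  54.53639671 132.6       ]
time: 14.25
tool_pos: [693.3, 55.0, 57.2]
tcp_rot: [-3.111, 0.062, -2.248]
contact_force: [-0.3, 0.7, -1.0]
grip_width: 19.6
t 14.25 pos [693.3  55.   57.2] yaw 231.2 rp [-178.27    3.54] w 19.6 F [-0.3  0.7 -1. ] rows 1
[4.4, -0.6, 27.2, 0.21]
```

```bash
python3 -m jog '[1,4,0,14,0.2,1,1,0,13,0,1,0,0,0,0]'; python3 plan.py 692.5 51.7 12 231
```

```text
time: 14.55
tool_pos: [691.2, 54.2, 33.1]
tcp_rot: [-3.11, 0.063, -2.249]
contact_force: [-0.6, -0.7, -1.2]
grip_width: 19.5
t 14.55 pos [691.2  54.2  33.1] yaw 231.1 rp [-178.2     3.63] w 19.5 F [-0.6 -0.7 -1.2] rows 1
[1.1, -2.6, 21.1, 0.13]
```

```bash
python3 -m jog '[1,2,-3,10,0,1,0.5,0,10,0,1,0,0,0,0]'; python3 plan.py 692.5 51.7 8 231;  python3 - <<'E'
from h import *
p,d=capture('side')
cv2.imwrite('pics/s14.png',cv2.resize(p[190:300,340:450][:,:,::-1],(600,600),interpolation=cv2.INTER_CUBIC))
E
```

```text
time: 14.85
tool_pos: [694.6, 51.4, 15.1]
tcp_rot: [-3.107, 0.066, -2.248]
contact_force: [-0.7, -0.0, -1.2]
grip_width: 19.4
t 14.85 pos [694.6  51.4  15.1] yaw 231.2 rp [-178.      3.79] w 19.4 F [-0.7 -0.  -1.2] rows 1
[1.1, 1.9, 7.1, 0.19]
```

View pics/s14.png

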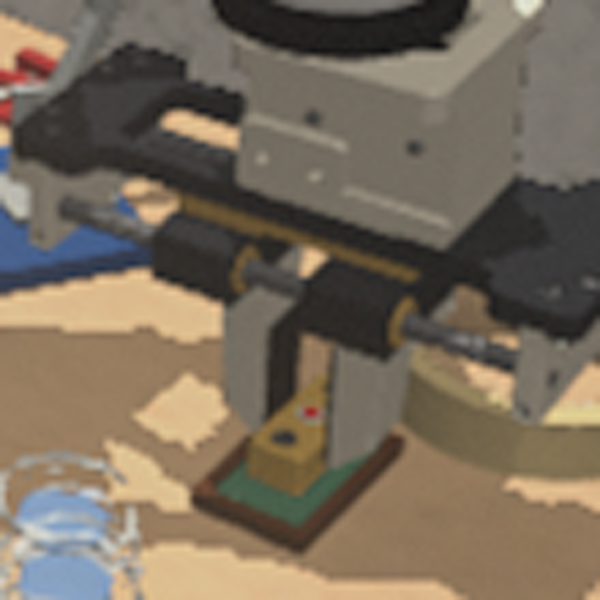

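```bash
python3 -m jog '[1,1.5,1.5,4,0,1,0,0,0,0,1,0,0,3,0]'; python3 plan.py 692.5 51.7 8 231; python3 -m jog '[1,0,0,2,0]'
```

```text
time: 15.2
tool_pos: [694.2, 51.2, 9.5]
tcp_rot: [-3.104, 0.068, -2.248]
contact_force: [-0.1, -0.3, -0.9]
grip_width: 19.6
t 15.2 pos [694.2  51.2   9.5] yaw 231.2 rp [-177.84    3.9 ] w 19.6 F [-0.1 -0.3 -0.9] rows 1
[0.7, 1.7, 1.5, 0.19]
time: 15.3
tool_pos: [694.2, 51.3, 7.5]
tcp_rot: [-3.104, 0.068, -2.248]
contact_force: [-8.3, -0.6, 13.6]
grip_width: 19.7
```

```bash
python3 -m jog '[1,0,0,0.5,0]'; python3 -m jog '[0.6,0,0,0,0,0.6,0,0,0,0,0.6,0,0,-5,0,0.6,0,0,-30,0,0.6,0,0,-45,0]'; python3 -m jog '[0.6,0,0,-40,0,0.6,0,0,0,0]';  python3 - <<'E'
from h import *
p,d=capture('side')
cv2.imwrite('pics/s15.png',cv2.resize(p[190:300,340:450][:,:,::-1],(600,600),interpolation=cv2.INTER_CUBIC))
E
python3 plan.py 451 133.5 120 198.4
```

```text
time: 15.4
tool_pos: [694.3, 51.2, 7.6]
tcp_rot: [-3.104, 0.068, -2.248]
contact_force: [-4.3, -0.8, 6.7]
grip_width: 20.0
time: 15.9
tool_pos: [684.9, 49.1, 82.4]
tcp_rot: [-3.114, 0.061, -2.249]
contact_force: [1.8, -0.1, 0.4]
grip_width: 36.7
time: 16.1
tool_pos: [685.4, 47.7, 131.0]
tcp_rot: [-3.105, 0.067, -2.248]
contact_force: [0.2, 0.6, 0.2]
grip_width: 37.1
t 16.15 pos [684.2  47.8 128.2] yaw 231.2 rp [-178.1     3.71] w 36.9 F [-0.1 -0.9 -1.3] rows 6
[13.2, 39.2, 1.4, 5.46]
[16.9, 37.8, 1.4, 5.46]
[20.4, 36.0, 1.4, 5.46]
[23.8, 33.9, 1.4, 5.46]
[26.9, 31.5, 1.4, 5.46]
[29.8, 28.8, 1.4, 5.46]
```

View pics/s15.png

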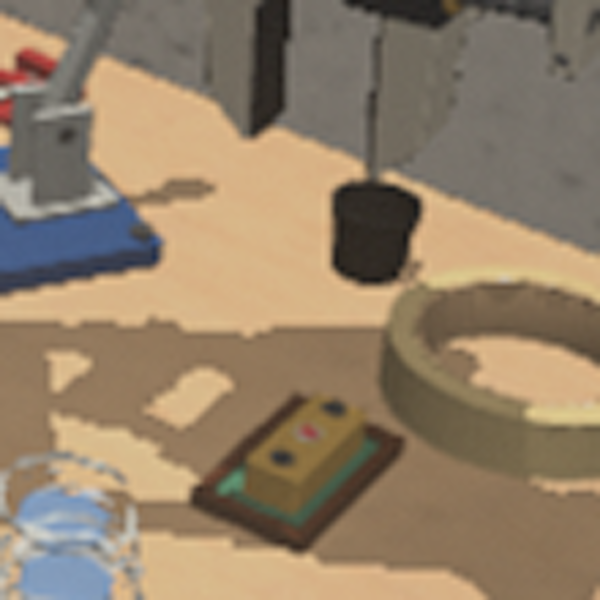

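```bash
python3 -c "
from h import *
print(atz('side',340+308/5.4545-.4,190+432/5.4545-.4,20))"
python3 -m jog '[0.5,13,39,0,5.5,0.5,17,38,0,5.5,0.5,20,36,0,5.5,0.5,24,34,0,5.5,0.5,27,31,0,5.5]'; python3 plan.py 451 133.5 90 198.4
```

```text
[693.00838575  50.05394089  20.        ]
time: 16.65
tool_pos: [486.2, 120.5, 111.5]
tcp_rot: [3.139, 0.07, -2.752]
contact_force: [0.2, 0.9, 0.1]
grip_width: 46.1
t 16.65 pos [486.2 120.5 111.5] yaw 202.3 rp [179.86   4.  ] w 46.1 F [0.2 0.9 0.1] rows 1
[27.6, 25.4, 21.5, 3.94]
```

```bash
python3 -m jog '[0.5,20,24,10,3.5,0.5,0,0,10,0,0.5,0,0,0,0]'; python3 plan.py 451 133.2 50 198.4
```

```text
time: 16.95
tool_pos: [451.7, 137.4, 87.3]
tcp_rot: [3.132, 0.062, -2.814]
contact_force: [-0.3, -0.7, 0.7]
grip_width: 45.5
t 16.95 pos [451.7 137.4  87.3] yaw 198.7 rp [179.48   3.54] w 45.5 F [-0.3 -0.7  0.7] rows 1
[2.0, -3.8, 37.3, 0.34]
```

```bash
python3 -m jog '[0.5,2,-4,30,0.3,0.5,3,0,30,0,0.5,0,0,0,0]'; python3 plan.py 451 133.2 15 198.4
```

```text
time: 17.25
tool_pos: [455.3, 133.1, 25.8]
tcp_rot: [3.133, 0.065, -2.818]
contact_force: [0.2, -0.1, -0.0]
grip_width: 46.0
t 17.25 pos [455.3 133.1  25.8] yaw 198.5 rp [179.53   3.74] w 46.0 F [ 0.2 -0.1 -0. ] rows 1
[4.0, 1.5, 10.8, 0.13]
```

```bash
python3 -m jog '[0.5,5,1,12,0,0.5,2,0,9,0,0.5,0,0,0,0]'; python3 plan.py 451 133.2 2.5 198.4
python3 - <<'E'
from h import *
p,d=capture('side')
cv2.imwrite('pics/s16.png',cv2.resize(p[180:270,220:310][:,:,::-1],(600,600),interpolation=cv2.INTER_CUBIC))
E
```

```text
time: 17.55
tool_pos: [453.1, 131.6, 5.0]
tcp_rot: [3.134, 0.068, -2.819]
contact_force: [-0.4, 0.2, 0.6]
grip_width: 46.0
t 17.55 pos [453.1 131.6   5. ] yaw 198.5 rp [179.56   3.87] w 46.0 F [-0.4  0.2  0.6] rows 1
[1.5, 2.2, 2.5, 0.1]
```

View pics/s16.png

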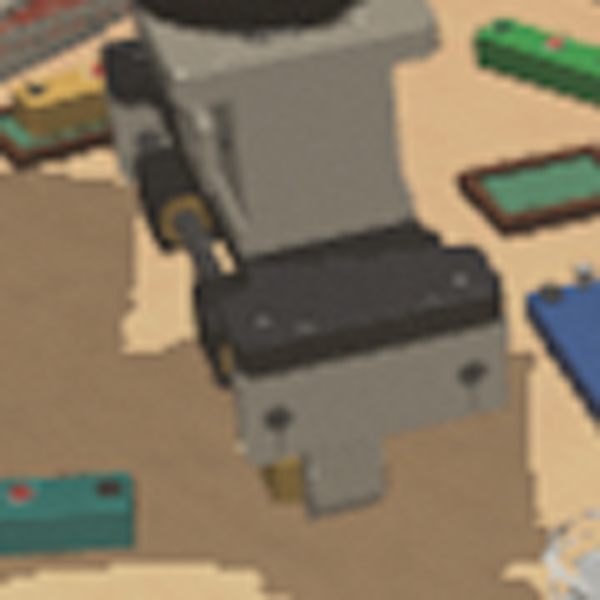

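```bash
python3 -m jog '[0.5,2,2,3,0,1,0,0,0,0,1,0,0,0,0,1,0,0,0,0,1,0,0,0,0]'; python3 plan.py 451 133.2 2.5 198.4
```

```text
time: 18.1
tool_pos: [453.4, 133.4, 4.9]
tcp_rot: [3.135, 0.074, -2.818]
contact_force: [0.6, 0.4, -0.6]
grip_width: 19.7
t 18.1 pos [453.4 133.4   4.9] yaw 198.5 rp [179.64   4.22] w 19.7 F [ 0.6  0.4 -0.6] rows 1
[2.4, 0.6, 2.4, 0.12]
```

```bash
python3 -m jog '[1,0,0,-20,0,1,0,0,-45,0,1,0,0,-40,0]'; python3 plan.py 522.8 314.2 110 204.1
```

```text
time: 18.4
tool_pos: [442.6, 129.8, 107.6]
tcp_rot: [3.133, 0.061, -2.819]
contact_force: [1.6, -0.3, -0.9]
grip_width: 19.6
t 18.4 pos [442.6 129.8 107.6] yaw 198.5 rp [179.48   3.49] w 19.6 F [ 1.6 -0.3 -0.9] rows 5
[-26.9, 29.9, -0.5, -1.12]
[-27.5, 29.4, -0.5, -1.12]
[-28.1, 28.8, -0.5, -1.12]
[-28.6, 28.3, -0.5, -1.12]
[-29.2, 27.7, -0.5, -1.12]
```

```bash
python3 -m jog '[1,-27,30,0,-1.1,1,-27,29,0,-1.1,1,-28,29,0,-1.1,1,-28,28,0,-1.1,1,-20,20,0,-1]'; python3 -m jog '[1,0,0,0,0,1,0,0,0,0]'; python3 plan.py 522.8 314.2 60 204.1;python3 - <<'E'
from h import *
p,d=capture('side'); np.savez('side17.npz',p=p,d=d)
cv2.imwrite('pics/s17.png',cv2.resize(p[150:240,250:350][:,:,::-1],(660,594),interpolation=cv2.INTER_CUBIC))
E
```

```text
time: 18.9
tool_pos: [520.3, 305.8, 125.1]
tcp_rot: [-3.141, 0.072, -2.727]
contact_force: [0.6, -0.4, -1.8]
grip_width: 19.3
time: 19.1
tool_pos: [520.5, 308.9, 124.3]
tcp_rot: [3.141, 0.072, -2.723]
contact_force: [-1.3, 0.3, -0.9]
grip_width: 19.6
t 19.1 pos [520.5 308.9 124.3] yaw 204.0 rp [179.99   4.15] w 19.6 F [-1.3  0.3 -0.9] rows 2
[-2.1, 1.9, 32.1, -0.05]
[-2.1, 1.9, 32.1, -0.05]
```

View pics/s17.png

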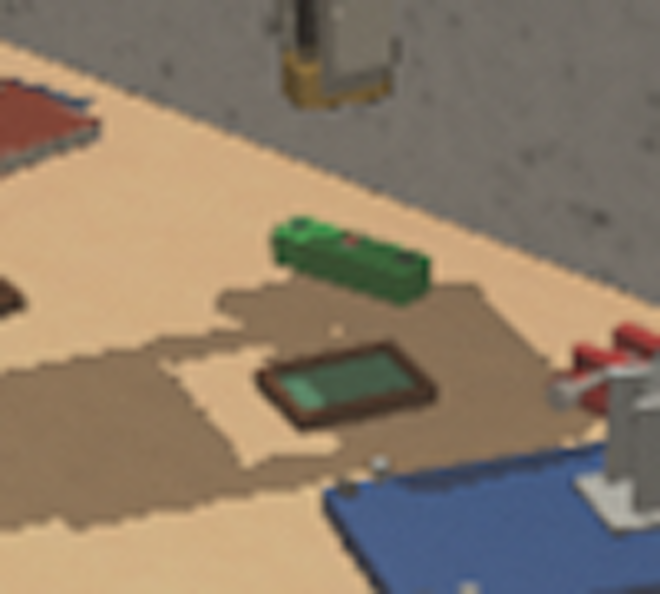

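```bash
python3 -c "
from h import *
a=atz('side',250+316/6.6-.4,150+106/6.6-.4,119.5);b=atz('side',250+391/6.6-.4,150+96/6.6-.4,119.5)
e=np.array([np.cos(.4189),np.sin(.4189)]);n=np.array([-e[1],e[0]])
print(a,b,(a+b)[:2]/2+10*n)"
python3 -m jog '[1,-2,4,30,0,1,1,0,30,0,1,0,0,0,0]';  python3 plan.py 522 314.6 35 204.1
```

```text
[512.55625782 298.04514873 119.5       ] [538.12524405 306.5272989  119.5       ] [521.27319285 311.42159306]
time: 19.45
tool_pos: [523.3, 311.6, 64.3]
tcp_rot: [-3.142, 0.073, -2.726]
contact_force: [-0.1, -0.8, -1.7]
grip_width: 19.2
t 19.45 pos [523.3 311.6  64.3] yaw 203.8 rp [-180.      4.18] w 19.2 F [-0.1 -0.8 -1.7] rows 1
[0.0, 3.3, 29.3, -0.31]
```

```bash
python3 -m jog '[1,1,2,18,-0.3,1,2,0,16,0,1,0,0,0,0]';  python3 plan.py 522 312.8 15 204.1
```

```text
time: 19.75
tool_pos: [522.6, 310.7, 32.5]
tcp_rot: [-3.141, 0.074, -2.724]
contact_force: [0.3, -0.6, -1.1]
grip_width: 19.6
t 19.75 pos [522.6 310.7  32.5] yaw 203.9 rp [-179.95    4.22] w 19.6 F [ 0.3 -0.6 -1.1] rows 1
[-0.3, 2.2, 17.5, -0.2]
```

```bash
python3 -m jog '[1,1,2.5,8,-0.2,1,1,0,8,0,1,0,0,0,0]';  python3 plan.py 522 312.8 10 204.1;python3 - <<'E'
from h import *
p,d=capture('side'); 
cv2.imwrite('pics/s18.png',cv2.resize(p[150:240,250:350][:,:,::-1],(660,594),interpolation=cv2.INTER_CUBIC))
E
```

```text
time: 20.05
tool_pos: [522.4, 312.3, 19.1]
tcp_rot: [-3.14, 0.078, -2.722]
contact_force: [-0.3, -0.8, -1.3]
grip_width: 19.9
t 20.05 pos [522.4 312.3  19.1] yaw 204.0 rp [-179.93    4.47] w 19.9 F [-0.3 -0.8 -1.3] rows 1
[0.2, 0.6, 9.1, -0.07]
```

View pics/s18.png

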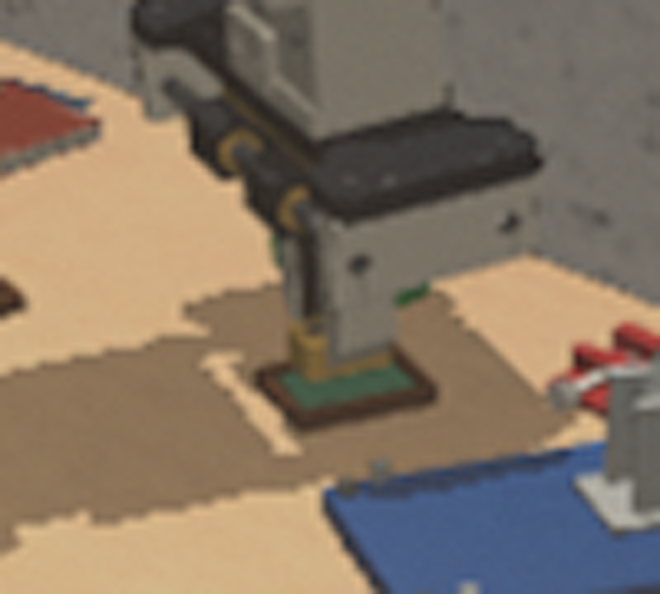

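```bash
python3 -c "
from h import *
a=atz('side',250+320/6.6-.4,150+381/6.6-.4,13.6);b=atz('side',250+394/6.6-.4,150+363/6.6-.4,13.6)
e=np.array([np.cos(.4189),np.sin(.4189)]);n=np.array([-e[1],e[0]])
print(a,b,(a+b)[:2]/2+10*n)"
python3 -m jog '[1,1,0.5,5,0,1,0.5,0,3,0,1,0,0,1,0]';  python3 plan.py 522 312.8 9 204.1
```

```text
[514.12849787 297.70030934  13.6       ] [540.83353013 311.45459255  13.6       ] [523.41345591 313.71282019]
time: 20.4
tool_pos: [522.5, 313.0, 11.1]
tcp_rot: [-3.14, 0.081, -2.722]
contact_force: [-0.4, -0.2, -0.6]
grip_width: 19.9
t 20.4 pos [522.5 313.   11.1] yaw 204.0 rp [-179.93    4.65] w 19.9 F [-0.4 -0.2 -0.6] rows 1
[0.6, -0.0, 2.1, -0.06]
```

Position is right over the nest (523.4, 313.7). Lower to contact.

```bash
python3 -m jog '[1,0,0,2,0]';python3 -m jog '[1,0,0,1,0]'
```

```text
time: 20.5
tool_pos: [522.8, 313.2, 9.1]
tcp_rot: [-3.14, 0.081, -2.722]
contact_force: [0.2, -0.5, -1.1]
grip_width: 19.4
time: 20.6
tool_pos: [522.9, 313.2, 8.8]
tcp_rot: [-3.14, 0.081, -2.722]
contact_force: [-5.1, -2.7, 12.8]
grip_width: 19.6
```

```bash
python3 -m jog '[0.6,0,0,0,0,0.6,0,0,0,0,0.6,0,0,-5,0,0.6,0,0,-30,0,0.6,0,0,-45,0]'; python3 -m jog '[0.6,0,0,-40,0,0.6,20,0,0,0,0.6,0,0,0,0]'; python3 plan.py 350 500 180 204
```

```text
time: 21.1
tool_pos: [513.9, 309.2, 85.1]
tcp_rot: [-3.14, 0.07, -2.722]
contact_force: [1.0, 0.2, 0.2]
grip_width: 36.5
time: 21.4
tool_pos: [495.3, 301.1, 132.3]
tcp_rot: [-3.14, 0.082, -2.722]
contact_force: [-0.2, -0.2, -0.3]
grip_width: 36.5
t 21.4 pos [495.3 301.1 132.3] yaw 204.0 rp [-179.93    4.69] w 36.5 F [-0.2 -0.2 -0.3] rows 6
[8.6, 40.1, -7.9, 0.01]
[8.6, 40.1, -7.9, 0.01]
[8.6, 40.1, -7.9, 0.01]
[8.6, 40.1, -7.9, 0.01]
[8.6, 40.1, -7.9, 0.01]
[8.6, 40.1, -7.9, 0.01]
```

```bash
python3 -m jog '[0.6,20,0,-20,0,0.6,25,38,-15,0,0.6,25,38,-10,0,0.6,25,38,0,0,0.6,25,38,0,0]'; python3 -m jog '[0.6,30,30,0,0,0.6,30,30,0,0,0.6,30,30,0,0,0.6,20,20,0,0,0.6,0,0,0,0]'
python3 - <<'E'
from h import *
for n in('side','top'):
    p,d=capture(n); np.savez(n+'20.npz',p=p,d=d)
    cv2.imwrite(f'pics/{n}20.png',p[:,:,::-1])
    if n=='top': cv2.imwrite('pics/topz20.png',cv2.resize(p[115:325,150:400][:,:,::-1],None,fx=3,fy=2.8,interpolation=cv2.INTER_CUBIC))
E
```

```text
time: 21.9
tool_pos: [323.6, 391.2, 169.1]
tcp_rot: [-3.141, 0.089, -2.732]
contact_force: [0.9, 0.8, 0.1]
grip_width: 36.5
time: 22.4
tool_pos: [170.9, 454.7, 158.8]
tcp_rot: [3.14, 0.09, -2.728]
contact_force: [0.6, 0.2, 0.5]
grip_width: 36.9
```

View pics/side20.png

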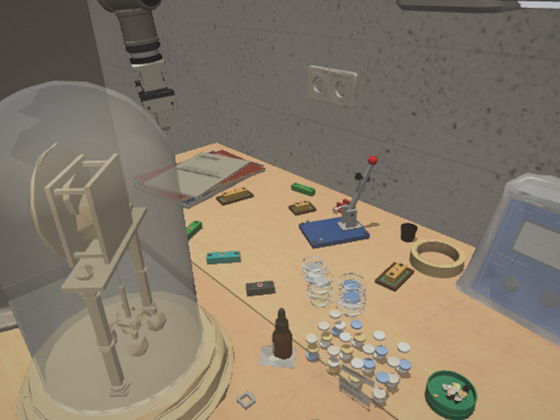

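View pics/topz20.png

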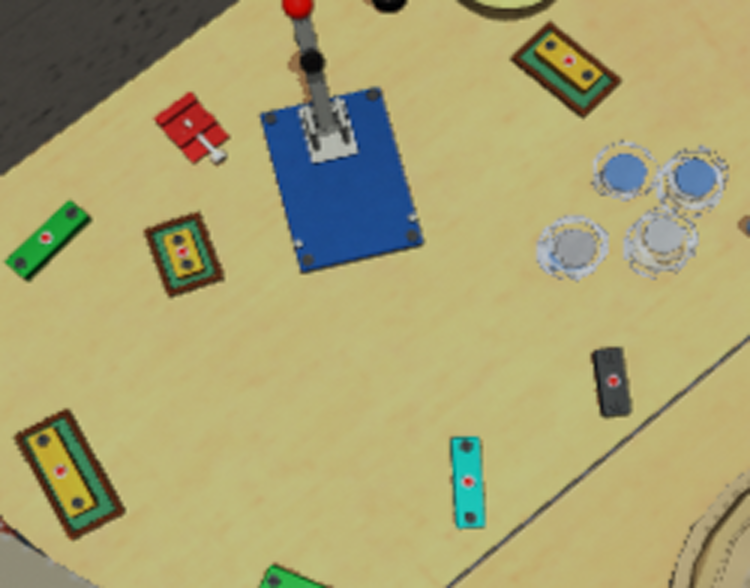

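Run:
```python
from h import *
p=np.load('top20.npz')['p'];hsv=cv2.cvtColor(p,cv2.COLOR_RGB2HSV).astype(int);H,S,V=hsv[...,0],hsv[...,1],hsv[...,2]
br=(S>125)&(H<35)&(H>15)&(V>90)
N=dict(long=((351.7,374.8),(170,282),26),short=((522.8,314.2),(211,205),16),med=((691,51.2),(340,137),20))
for k,(n,s,r) in N.items():
    b=rects('top',p,br,20,s,r); print(k,b,'off',np.hypot(b[0]-n[0],b[1]-n[1]).round(1))
    red=((H<8)|(H>172))&(S>110)&(V>120); v,u=np.where(red); m=np.hypot(u-s[0],v-s[1])<7
    j=atz('top',u[m].mean(),v[m].mean(),20); print('  jewel top',j.round(1))
a=np.load('top0.npz')['p'];print('steel/bottle diff',np.abs(p[225:275,335:450].astype(int)-a[225:275,335:450]).max(axis=2).__gt__(40).sum())
P=cloud('top',np.load('top20.npz')['d'])
for k,(n,s,r) in N.items(): 
    m=br.copy(); mm=np.zeros_like(m);mm[s[1]-r:s[1]+r,s[0]-r:s[0]+r]=1; q=P[m&mm]; A=np.c_[q[:,:2]-q[:,:2].mean(0),np.ones(len(q))]; q=q; c=np.linalg.lstsq(A,q[:,2],rcond=None)[0]; print(k,'plane',c.round(3))
b=P[110:125,240:260]; m=((H<8)|(H>172))&(S>180); v,u=np.where(m[105:130,235:262]); print('ball',np.median(P[v+105,u+235],axis=0))
```

```text
long [353.3, 381.8, 74.8, 28.0, 35.0] off 7.2
  jewel top [352.5 377.5  20. ]
short [520.7, 312.3, 35.2, 21.8, 23.8] off 2.8
  jewel top [521.  313.1  20. ]
med [691.5, 56.4, 59.1, 39.8, 51.2] off 5.2
  jewel top [692.3  51.   20. ]
steel/bottle diff 0
long plane [-8.0000e-03 -1.3300e-01  1.8385e+01]
short plane [-1.908 -1.998 23.921]
med plane [-0.267  0.088 17.231]
ball [662.11456734 232.28015609 166.00004003]
```

Run:
```python
from h import *
p=np.load('side20.npz')['p']
t=[cv2.resize(p[v-20:v+20,u-26:u+26][:,:,::-1],(390,300),interpolation=cv2.INTER_CUBIC) for u,v in((235,196),(302,207),(395,275))]
cv2.imwrite('pics/n.png',np.vstack([np.hstack(t[:2]),np.hstack([t[2],t[2]*0])]))
d=np.load('side20.npz')['d'];P=cloud('side',d);hsv=cv2.cvtColor(p,cv2.COLOR_RGB2HSV).astype(int);H,S,V=hsv[...,0],hsv[...,1],hsv[...,2]
for k,x,y,a,l in(('long',352.5,377.5,33.8,66),('short',521,313,23.8,34),('med',692.3,51,51,50)):
    e=np.array([np.cos(np.radians(a)),np.sin(np.radians(a))]);n=np.array([-e[1],e[0]])
    q=P.reshape(-1,3);s=(q[:,:2]-[x,y])@e;w=(q[:,:2]-[x,y])@n
    m=(abs(s)<l/2-3)&(abs(w)<7)&(q[:,2]>10)&(q[:,2]<35)
    A=np.c_[s[m],w[m],np.ones(m.sum())];print(k,m.sum(),np.linalg.lstsq(A,q[m,2],rcond=None)[0].round(3))
```

```text
long 52 [ 1.0000e-03 -4.7000e-02  1.8202e+01]
short 31 [1.600e-02 9.000e-03 1.873e+01]
med 110 [-6.000e-03 -3.800e-02  1.885e+01]
```

View pics/n.png

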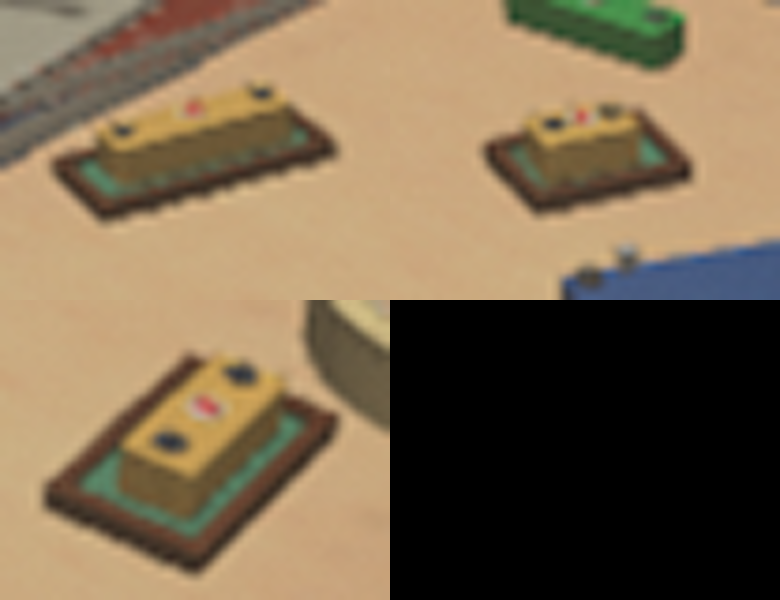

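All three lie flat inside their nests, jewel up. The robot is clear of everything.

```bash
python3 -c "
from plant import *
print(get_obs()['time'],get_obs()['contact_force']);print(close_job())"
```

```text
22.5 [-0.05321938  0.74145905  0.78582819]
the job is handed in; nothing more can be done
None
```

I opened the clamp and laid all three brass bridges in their nests, then handed the job in at 22.5 s of the 96 s. The hand-in gives no verdict, so the results below are my own last checks.

I gripped the red ball and swung the arm to about 1.93 rad, let go, and confirmed by camera that it stayed open. Only then did I lift the longest bridge out of the fixture, followed by the middle one and the short one.

**Last checks (both cameras, robot withdrawn):**
- **Clamp:** it was still open. The ball was seen at about (662, 232, 166) mm; I had calculated (663, 232, 159).
- **Position:** the jewels lie about 2.8 mm (long), 1.3 mm (medium) and 2.1 mm (short) from their nest centres.
- **Flatness:** side-camera fits on the bridge tops gave slopes under 0.05 rad, and they look flat and jewel up in the pictures.
- **Left alone:** the top-camera picture shows no change around the steel bridge and the oil bottle.

**What failed or disagreed:**
- **Bridge orientation:** the text says the long bridge lies across the fixture, but it lay along it, under the arm. I gripped it that way.
- **Fingertip height:** the tips sat about 5 mm above the reported tool position, where the text says 25 mm ahead of (below) it. My first close on the ball therefore missed, and I corrected it using the camera.
- **Tool drift:** the tool drifted a few millimetres and tilted up to about 5° during the moves. I corrected the position in small steps.
- **Rejected measurements:** the outline fit for the long and medium bridges picked up the nest rims (7 and 5 mm offsets), and the top-camera tilt fits were spoiled the same way. I relied on the jewel positions and the side-camera fits instead.

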